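Put the card models away in the drawer

TASK

First take the hammer out of the open drawer and lay it inside the wooden tool tray, then stand every building model from the desk upright on the drawer's floor, side by side and not stacked, and last push the drawer gently home until it seats. The models are fragile card: grip them with no more than 30 N and set them down softly, do not drop them or slam the drawer. Leave everything else on the desk where it is.

Things in the scene. Friction and masses are not known exactly. Their poses are not given: they have to be found in the camera images.
- model_a: Fragile architectural model: gabled house of bare plywood, 64 long (own x) x 44 wide (own y), side walls 32 high, ridge 44 high (mm). About 60 to 80 g. Origin under its middle at the underside, z up when upright. Take it across the 44 mm width (or end to end). Stands on the desk at the start; may be absent (None).
- model_b: Fragile architectural model: flat-roofed block of white card, 60 long (own x) x 44 wide (own y) x 42 high, with a small roof box up to 50 high (mm). About 60 to 80 g. Origin under its middle at the underside, z up when upright. Take it across the 44 mm width (or end to end). Stands on the desk at the start; may be absent (None).
- model_c: Fragile architectural model: stepped block of brown card, 64 long (own x) x 44 wide (own y), 34 high, and 50 high over its -x half (mm). About 60 to 80 g. Origin under its middle at the underside, z up when upright. Take it across the 44 mm width (or end to end). Stands on the desk at the start; may be absent (None).
- model_d: Fragile architectural model: gabled house of white card, 56 long (own x) x 44 wide (own y), side walls 34 high, ridge 46 high, small chimney up to 52 high (mm). About 60 to 80 g. Origin under its middle at the underside, z up when upright. Take it across the 44 mm width (or end to end). Stands on the desk at the start; may be absent (None).
- hammer: Small hammer, 161 mm long, 0.2 kg, lying flat: wooden handle along own x, 20 wide x 16 high, from x = -100 to +50 mm; steel head across the +x end at x = +50 to +72 mm, 70 mm across (own y -41 to +29 mm), 18 high. Origin on the handle at its underside, near the centre of mass: the place to grip. Lies in the drawer at the start, across it.
- hammer_butt (a point): End of the hammer's handle, 8 mm above its underside.
- hammer_head (a point): Middle of the hammer's head, 9 mm above its underside.
- drawer (a joint): How far the upper drawer is open, m: 0 = fully home against the cabinet, up to 0.2; starts 0.15 to 0.175. It slides out along the cabinet's own -x (towards the robot). It runs freely but a sprung catch must be overcome in the last 12 mm (about 6 N); past it the drawer is pulled home and stays seated.
- drawer_floor (a point): Point on the upper drawer's floor (66 mm above the desk) at the foot of its front panel's inner side, mid width; axes as the cabinet's. The floor runs own x 0 to +210, y -132 to +132 mm. Side and back walls rise 44 mm above it, the 21 mm thick front panel 60 mm. Clear height under the cabinet top is 62 mm above the floor; only the part in front of the cabinet is open from above.
- drawer_handle (a point): Middle of the steel bar handle on the drawer front: bar 110 mm long along own y, 35 mm in front of the panel, 34 mm above the drawer floor (100 mm above the desk).
- cabinet: Fixed grey desktop drawer unit, 260 deep (own x, 0 to +260) x 300 wide x 136 mm high. Origin at desk level under the middle of its front face, which looks along own -x. A shut dummy drawer is below; the upper one is drawer_floor.
- tray: Fixed open wooden tool tray on the desk, 270 (own x) x 120 (own y) x 30 mm high, walls 4 mm, floor 4 mm. Origin at the centre of its underside.
- pencil_pot: Grey pot with pencils, 64 mm across, 90 high (pencils to 138). Not part of the job. Origin at the centre of its underside.
- tape_roll: Roll of white tape lying flat, 68 mm across, 19 high. Not part of the job. Origin at the centre of its underside.
- cutter: Grey snap-off cutter knife lying flat, 120 x 22 x 14 mm and 20 mm of blade. Not part of the job. Origin at the centre of its underside.
- glue: White glue bottle, 44 mm across, 120 high. Not part of the job. Origin at the centre of its underside.
- jar: Glass jar, 60 mm across, 70 high. Not part of the job. Origin at the centre of its underside.
- offcut: Plain block of scrap wood, 90 x 50 x 30 mm. Not part of the job. Origin at the centre of its underside.
- pin_dish: White dish, 70 mm across, 30 high, on top of the cabinet. Not part of the job. Origin at the centre of its underside.
Things that resemble listed ones, but are neither listed nor needed, are in the scene too. What is shaped like the model_d but orange is not meant. What is shaped like the hammer but yellow is not meant.

How it is judged:
On the way, in this order (a step that is already met when the one before it is completed fails the run):
1. the hammer lies in the tool tray, released (x of hammer_butt in the frame of tray between -0.132 and 0.132 m and y of hammer_butt in the frame of tray between -0.057 and 0.057 m and z of each of hammer_butt, hammer_head in the frame of tray below 0.035 m and x of hammer_head in the frame of tray between -0.132 and 0.132 m and y of hammer_head in the frame of tray between -0.057 and 0.057 m and contact force between the fingers and hammer below 0.2 N and linear speed of hammer below 0.05 m/s), for 0.2 s.
2. every model present stands upright on the drawer's floor, released, with the drawer still open (x of model_a in the frame of drawer_floor between 0.005 and 0.205 m and y of model_a in the frame of drawer_floor between -0.128 and 0.128 m and z of model_a in the frame of drawer_floor between -0.008 and 0.008 m and angle between each of model_a, model_b, model_c, model_d's own z axis and vertical below 0.15 rad and contact force between the fingers and model_a below 0.2 N and linear speed of each of model_a, model_b, model_c, model_d below 0.05 m/s and x of model_b in the frame of drawer_floor between 0.005 and 0.205 m and y of model_b in the frame of drawer_floor between -0.128 and 0.128 m and z of model_b in the frame of drawer_floor between -0.008 and 0.008 m and contact force between the fingers and model_b below 0.2 N and x of model_c in the frame of drawer_floor between 0.005 and 0.205 m and y of model_c in the frame of drawer_floor between -0.128 and 0.128 m and z of model_c in the frame of drawer_floor between -0.008 and 0.008 m and contact force between the fingers and model_c below 0.2 N and x of model_d in the frame of drawer_floor between 0.005 and 0.205 m and y of model_d in the frame of drawer_floor between -0.128 and 0.128 m and z of model_d in the frame of drawer_floor between -0.008 and 0.008 m and contact force between the fingers and model_d below 0.2 N and value of joint drawer above 0.05 m), for 0.2 s.
3. the drawer is seated home (value of joint drawer below 0.003 m), for 0.2 s.
At the end, for the whole second after the job is handed in: The drawer is within 3 mm of fully home; every model present stands in it within 8 mm of the floor's height and 0.15 rad of upright, released and at rest; the hammer's head and butt are inside the tool tray and below 35 mm, released and at rest (all of step 1 and value of joint drawer below 0.003 m and x of model_a in the frame of drawer_floor between 0.005 and 0.205 m and y of model_a in the frame of drawer_floor between -0.128 and 0.128 m and z of model_a in the frame of drawer_floor between -0.008 and 0.008 m and angle between each of model_a, model_b, model_c, model_d's own z axis and vertical below 0.15 rad and contact force between the fingers and model_a below 0.2 N and linear speed of each of model_a, model_b, model_c, model_d below 0.05 m/s and x of model_b in the frame of drawer_floor between 0.005 and 0.205 m and y of model_b in the frame of drawer_floor between -0.128 and 0.128 m and z of model_b in the frame of drawer_floor between -0.008 and 0.008 m and contact force between the fingers and model_b below 0.2 N and x of model_c in the frame of drawer_floor between 0.005 and 0.205 m and y of model_c in the frame of drawer_floor between -0.128 and 0.128 m and z of model_c in the frame of drawer_floor between -0.008 and 0.008 m and contact force between the fingers and model_c below 0.2 N and x of model_d in the frame of drawer_floor between 0.005 and 0.205 m and y of model_d in the frame of drawer_floor between -0.128 and 0.128 m and z of model_d in the frame of drawer_floor between -0.008 and 0.008 m and contact force between the fingers and model_d below 0.2 N); the robot touches nothing.
It fails at once if a model is squeezed hard (both fingers together over 90 N, i.e. 45 N a finger) (contact force between the fingers and model_a above 90 N or contact force between the fingers and model_b above 90 N or contact force between the fingers and model_c above 90 N or contact force between the fingers and model_d above 90 N).
It fails at once if a model is pressed or banged against the drawer unit with more than 60 N (contact force between any of model_a, model_b, model_c, model_d and cabinet above 60 N).
It fails at once if a model is dropped (falls free at over 0.7 m/s, i.e. from some 3.5 cm or more) ((linear speed of model_a above 0.7 m/s and contact force between the fingers and model_a below 0.5 N and height (world z) of model_a above 0.075 m) or (linear speed of model_b above 0.7 m/s and contact force between the fingers and model_b below 0.5 N and height (world z) of model_b above 0.075 m) or (linear speed of model_c above 0.7 m/s and contact force between the fingers and model_c below 0.5 N and height (world z) of model_c above 0.075 m) or (linear speed of model_d above 0.7 m/s and contact force between the fingers and model_d below 0.5 N and height (world z) of model_d above 0.075 m)).
It fails at once if the drawer is slammed (over 0.4 m/s inwards in its last 30 mm) or pushed with more than 45 N ((value of joint drawer below 0.03 m and velocity of joint drawer below -0.4 m/s) or contact force between any of the fingers, the arm and cabinet above 45 N).
It fails at once if another thing is moved more than 5 cm (distance of any of pencil_pot, tape_roll, cutter, glue, jar, offcut, pin_dish from where it was at the start of the episode above 0.05 m).
Of model_a, model_b, model_c, model_d only 3 to 4 are there at a start; the rules pass over those that are not, and their reading is None.
At some moment in a run one of model_a, model_b, model_c, model_d may be knocked a few centimetres aside while the robot is not near it.
It also fails if it takes over 210 s, if anything falls off the work surface, if the arm or the gripper's body presses on something with over 40 N, if the wrist force passes 120 N, or if a joint passes its speed limit or range.

ROBOT

A 6-joint arm with a two-finger parallel gripper is mounted at the origin on the work surface. World frame = base frame: x ahead of the robot, y to its left, z up, the work surface at z = 0. Lengths are in m, angles in rad, forces in N, time in s.
With the tool pointing down it reaches from about 0.35 to 0.975 m from the base axis. Payload 4.9 kg.
Tool frame: the origin (TCP) lies at the very end of the fingers, on their centre line; the grasp point (between the pads) lies 19 mm behind it; z points along the fingers, y is the line along which they close (so a half turn about z gives the same grasp; the last joint's range is limited). The gripper opens to 85 mm and grips with 20 to 120 N. Pads are 22 mm wide; open, the fingers measure 114 mm over their backs; the gripper's body (76 mm by 85 mm) begins 54 mm behind the grasp point. The pads swing forward as they close: fully open they stand 13 mm farther back than shut.
Start: joints at [-1.346, 0.053, 1.613, -0, 1.476, -0.119], TCP at [0.211, -0.588, 0.231] pointing down, gripper open.
Joint ranges: [-3.01, 3.01], [-1.01, 2.22], [0.06, 2.58], [-1.02, 4.17], [0.09, 2.62], [-3.14, 3.14]. Speed limits (rad/s): [2.57, 2.57, 3.14, 3.14, 3.14, 3.14].

INTERFACE

Orientations are given as a unit quaternion [w, x, y, z].
In Python, from plant import manip gives the robot as it stands.
- The arm moves only by the shell command python3 -m pendant 'ROWS'. ROWS is JSON, a list of rows, each a list of 3 entries, a list of its own where there are three numbers: the opening, from 0 (shut) to 1 (fully open), then the shift along the tool's x, y, z in units of 12 cm (1.0 is 12 cm), then the turn about the tool's z in units of pi rad (1.0 is pi rad). In form: [[gripper, [dx, dy, dz], roll], ...]. A call has 1 to 10 rows; each row is the pose to reach, as a shift and turn from the pose commanded when the call began, along the tool's axes at that moment, turning the shorter way round; what a row does not reach only later rows make up. A row lasts 1/10 s, in which the tool goes at most 50 mm and 8.59 degrees, less where a joint would pass 70% of its speed; a pose out of reach is approached as far as the arm can. A call with a number of a shift or a turn outside -1 to 1 is refused whole. A call with a gripper value outside its range is refused whole. The fingers move at their own pace and stop on an object; the grip force is fixed at half the most. Time passes only in rows, so rows that repeat a pose let the fingers close. It gives the time, the measured TCP pose, the force, the opening and the grip force at its end, in the units of the state.
- manip.state(): the state, without advancing time (a new reading comes with each control period).
- manip.grab_frame(name): name is "scene" or "side" or "wrist"; returns a dict with "img" (480x640x3 uint8, red, green, blue), "fx", "fy", "cx", "cy" (pixels), "D" ([k1, k2, p1, p2, k3] as OpenCV has them; the pictures are not rectified), "eye" and "rotation" of the camera in the world; the wrist camera has in their place "tool_from_camera" (4x4, takes a point from camera to tool coordinates, whose origin is the TCP and whose axes are the flange's). Camera axes: x right, y down, z forward; pixel columns grow to the right and rows downward; lengths in m; the calibration is good to about 2 mm. A picture is of the moment at which its call begins: read the wrist's pose just before it. There is no depth.
- manip.job_done(): hands the job in; it is judged then, once.
The state is a dict: "time": time; "joint_pos": joint angles; "joint_vel": joint speeds; "joint_efforts": joint torques, N m; "tool_pos": TCP position; "tool_rot": TCP orientation; "contact_force": force on the tool from outside, world axes, zero at the start; "ft_torque": the same for the moment, N m; "gripper_width": opening from 0.0 (shut) to 1.0 (fully open); "grasp_force": force on a finger pad.
Only numpy, scipy, OpenCV 4.12 (cv2) and the standard library are available. Lean on these libraries where they do the work, as an engineer would, in place of code of your own. Each camera call takes 0.05 s, during which the arm holds its last target. There are 200 camera calls.

## Working session

There is one attempt and no reset: what is moved stays moved. The work goes in short steps, Python scripts to look and compute and a shell command to move; the robot and the scene stay as the last step left them, time stands still between calls to the robot, and variables do not carry over. Pictures are saved under pics/ and viewed, at most 14 in all, crops included, and the job is handed in when it is done.

```bash
ls; mkdir -p pics
cat > h.py <<'E'
import numpy as np,cv2
from plant import manip
from scipy.spatial.transform import Rotation as R
def Rq(q): return R.from_quat([q[1],q[2],q[3],q[0]]).as_matrix()
def shot(cam,fn=None):
    s=manip.state(); f=manip.grab_frame(cam)
    if cam=='wrist':
        T=np.eye(4);T[:3,:3]=Rq(s['tool_rot']);T[:3,3]=s['tool_pos'];T=T@np.array(f['tool_from_camera'])
        f['eye']=T[:3,3];f['rotation']=T[:3,:3]
    r=np.array(f['rotation'])
    if r.shape!=(3,3): r=Rq(r)
    f['R']=r;f['K']=np.array([[f['fx'],0,f['cx']],[0,f['fy'],f['cy']],[0,0,1.]])
    if fn:
        cv2.imwrite('pics/'+fn+'.png',cv2.cvtColor(f['img'],cv2.COLOR_RGB2BGR)); np.savez('pics/'+fn+'.npz',K=f['K'],D=np.array(f['D']),eye=np.array(f['eye']),R=r)
    return f
def load(fn): return dict(np.load('pics/'+fn+'.npz'))
def onz(f,uv,z):
    p=cv2.undistortPoints(np.array(uv,float).reshape(-1,1,2),f['K'],np.array(f['D']))[:,0]
    d=np.c_[p,np.ones(len(p))]@f['R'].T; e=np.array(f['eye'])
    return e+d*((z-e[2])/d[:,2])[:,None]
def proj(f,P):
    P=np.array(P,float).reshape(-1,3)
    c=(P-np.array(f['eye']))@f['R']
    return cv2.projectPoints(c,np.zeros(3),np.zeros(3),f['K'],np.array(f['D']))[0][:,0]
def tri(fa,a,fb,b):
    A=[];B=[]
    for f,uv in((fa,a),(fb,b)):
        p=cv2.undistortPoints(np.array(uv,float).reshape(1,1,2),f['K'],np.array(f['D']))[0,0]
        d=f['R']@np.r_[p,1];d/=np.linalg.norm(d);M=np.eye(3)-np.outer(d,d);A.append(M);B.append(M@np.array(f['eye']))
    x=np.linalg.solve(sum(A),sum(B)); return x
def go(P,yaw=None):
    "rows' shift to bring the TCP to P, from the measured pose; yaw = world angle of tool y (mod pi)"
    s=manip.state();r=Rq(s['tool_rot']);d=(np.array(P)-s['tool_pos'])@r/0.12
    cy=np.arctan2(r[1,1],r[0,1]);t=None
    if yaw is not None:
        t=-((yaw-cy+np.pi/2)%np.pi-np.pi/2)/np.pi
    print('shift',d.round(4),'roll',t,'cur yaw',cy, 'j6',s['joint_pos'][5])
E
python3 - <<'E'
from h import *
for c in('scene','side','wrist'):
    f=shot(c,c+'0'); print(c,np.array(f['eye']).round(3),f['R'].round(2).tolist(),f['fx'])
s=manip.state();print(s); print(Rq(s['tool_rot']).round(3))
E
```

```text
pics
scene [1.307 0.27  1.322] [[-0.47, 0.72, -0.51], [0.88, 0.38, -0.27], [0.0, -0.58, -0.82]] 616.0447458748051
side [0.31  0.645 0.708] [[-0.95, -0.2, 0.25], [-0.32, 0.56, -0.76], [0.01, -0.8, -0.6]] 464.6036107507308
wrist [ 0.275 -0.564  0.373] [[0.34, -0.91, -0.26], [-0.94, -0.32, -0.09], [-0.0, 0.27, -0.96]] 373.57059593717076
{'time': 0.15, 'joint_pos': array([-1.34600514e+00,  5.31788751e-02,  1.61398973e+00, -4.83572635e-06,
        1.47597254e+00, -1.19006338e-01]), 'joint_vel': array([-0.00091574, -0.00143238, -0.00324191,  0.00068361, -0.00079441,
       -0.00093149]), 'joint_efforts': array([ 5.31921905e-04, -3.94241095e+01, -3.70721626e+01, -6.55493682e-05,
        4.74341810e-03,  1.11523556e-05]), 'tool_pos': array([ 0.21055242, -0.58795314,  0.23035511]), 'tool_rot': array([-7.73031676e-04,  9.85261419e-01,  1.71053610e-01, -4.33358851e-05]), 'contact_force': array([-0.14539416,  0.12674615,  0.43919485]), 'ft_torque': array([ 0.00614039, -0.00083481,  0.05608392]), 'grasp_force': 0.0, 'gripper_width': 0.997855097278501}
[[ 0.941  0.337 -0.   ]
 [ 0.337 -0.941  0.002]
 [ 0.    -0.002 -1.   ]]
```

View pics/scene0.png

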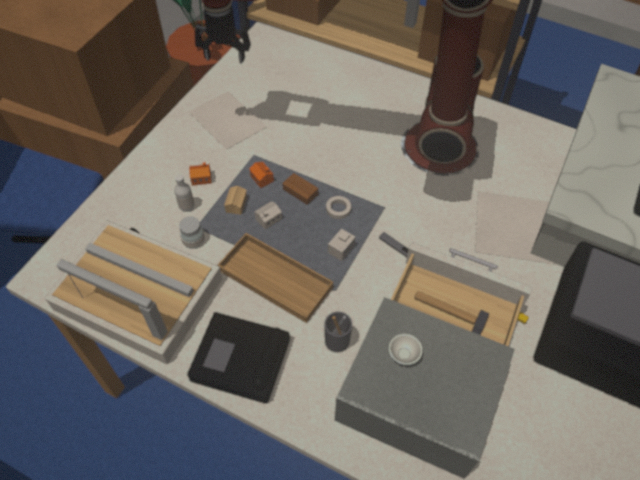

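View pics/side0.png

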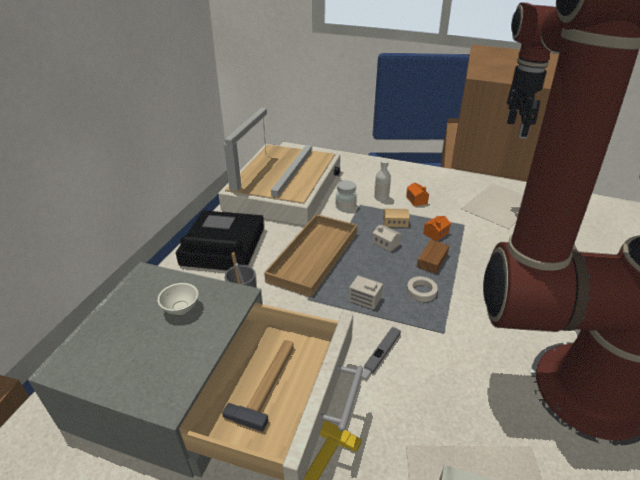

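Scene: wood a about (236,199), white house d (268,213), brown c (300,187), white block b (341,243), tray (220–332, 237–318), drawer with hammer (butt 418,298, head 481,323). Side: a (397,218), d (386,237), c (433,256), b (366,292), hammer (270,385), tray (312,255). All four models are present; the orange ones and the yellow hammer are decoys.

Run:
```python
from h import *
a=load('scene0');b=load('side0')
for n,p,q in [('a',(236,199),(397,218)),('d',(268,213),(386,237)),('c',(300,187),(433,256)),('b',(341,243),(366,292)),('butt',(418,298),(288,344)),('head',(481,323),(246,417)),('tray1',(252,236),(323,219)),('tray2',(332,284),(268,266)),('pot',(340,318),(240,270)),('handleL',(451,251),(360,370)),('handleR',(495,267),(333,424)),('cabL',(386,302),(260,290)),('cabR',(511,349),(192,430))]:
    x=tri(a,p,b,q);print(n,x.round(3),(proj(a,x)[0]-p).round(1))
s=cv2.imread('pics/side0.png');
m=cv2.resize(s[200:480,170:470],None,fx=2,fy=2,interpolation=cv2.INTER_CUBIC);cv2.imwrite('pics/c1.png',m)
s=cv2.imread('pics/scene0.png')
m=cv2.resize(s[140:380,190:540],None,fx=2.28,fy=2.28,interpolation=cv2.INTER_CUBIC);cv2.imwrite('pics/c2.png',m)
```

```text
a [ 0.468 -0.417  0.014] [0.1 0.5]
d [ 0.474 -0.311  0.021] [0.2 0.7]
c [ 0.349 -0.283  0.014] [0.1 0.6]
b [ 0.468 -0.096  0.019] [0.1 0.5]
butt [0.553 0.144 0.07 ] [-0.7 -1.5]
head [0.553 0.301 0.075] [0.1 0.1]
tray1 [ 0.613 -0.264  0.089] [2.3 7.9]
tray2 [ 0.651 -0.025  0.11 ] [2.8 6.7]
pot [0.706 0.017 0.104] [0.3 0.7]
handleL [0.411 0.17  0.093] [-0.  -0.1]
handleR [0.417 0.283 0.107] [0.7 1.2]
cabL [0.63  0.089 0.129] [-0.9 -2. ]
cabR [0.603 0.374 0.114] [-1.9 -2.4]
```

View pics/c1.png

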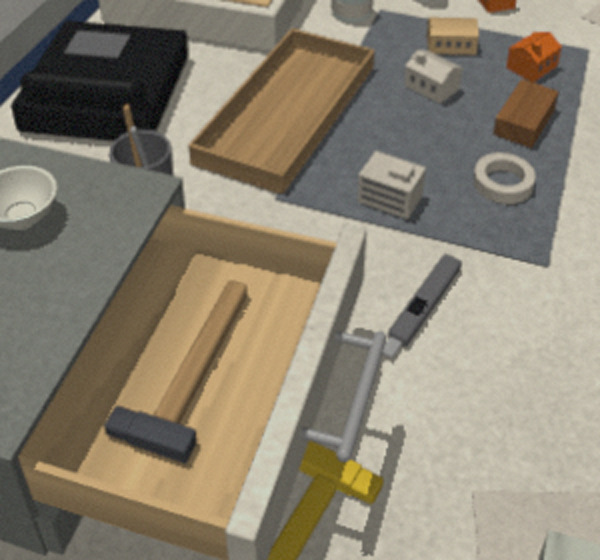

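View pics/c2.png

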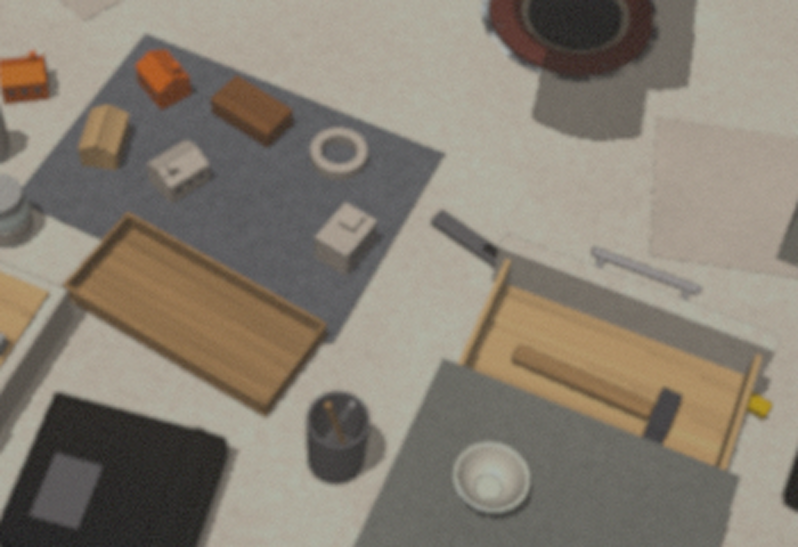

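The crops show the brown block is plain and about 90 mm long, so it is the offcut. model_c looks absent, with a, b and d present. Hammer butt is at c2 (518,354), tray rim corners at (128,216), (326,325), (268,411) and (68,284).

Run:
```python
from h import *
a=load('scene0');b=load('side0')
S=lambda u,v:(190+u/2.28,140+v/2.28)
Q=lambda u,v:(170+u/2,200+v/2)
for n,p,q in [('trayA',(128,216),(374,50)),('trayB',(326,325),(284,180)),('trayC',(268,411),(191,152)),('trayD',(68,284),(295,31)),
 ('cabL',(445,362),(182,182)),('cabR',(737,474),(20,455)),('butt',(518,354),(233,284)),('headnear',(670,392),(193,440)),('panelL in',(508,262),(335,243)),('hL',(594,252),(382,338)),('hR',(698,291),(345,450))]:
    x=tri(a,S(*p),b,Q(*q));print(n,x.round(3),(proj(a,x)[0]-S(*p)).round(1))
for n,p in [('trayA',(128,216)),('B',(326,325)),('C',(268,411)),('D',(68,284))]: print(n,onz(a,S(*p),.03).round(3))
for n,p in [('cabL',(445,362)),('R',(737,474))]: print(n,onz(a,S(*p),.136).round(3))
for n,p in [('cabL',(182,182)),('R',(20,455))]: print(n,onz(b,Q(*p),.136).round(3))
go([.50,.16,.36],0)
go([.50,.24,.36],np.pi/2)
```

```text
trayA [ 0.559 -0.328  0.023] [-0.2 -1. ]
trayB [ 0.582 -0.062  0.018] [-0.  -0.1]
trayC [ 0.701 -0.071  0.015] [-0.4 -1. ]
trayD [ 0.671 -0.337  0.024] [-0.1 -0.4]
cabL [0.626 0.087 0.129] [-0.3 -0.6]
cabR [0.611 0.38  0.131] [-0.5 -0.6]
butt [0.554 0.142 0.077] [-0.1 -0.3]
headnear [0.522 0.296 0.076] [-0.3 -0.4]
panelL in [0.475 0.094 0.109] [-0.1 -0.3]
hL [0.41  0.168 0.094] [-0.1 -0.2]
hR [0.408 0.281 0.099] [-0.5 -1. ]
trayA [[ 0.565 -0.323  0.03 ]]
B [[ 0.589 -0.059  0.03 ]]
C [[ 0.71  -0.065  0.03 ]]
D [[ 0.675 -0.333  0.03 ]]
cabL [[0.632 0.089 0.136]]
R [[0.614 0.381 0.136]]
cabL [[0.622 0.093 0.136]]
R [[0.607 0.38  0.136]]
shift [ 4.372  -5.0568 -1.0718] roll -0.3905656582369531 cur yaw -1.2269982026616737 j6 -0.11900633805168767
shift [ 4.5967 -5.6845 -1.0708] roll 0.10943434176304677 cur yaw -1.2269982026616737 j6 -0.11900633805168767
```

```bash
for i in 1 2 3 4; do python3 -m pendant '[[1,[0.3,-0.17,-0.27],0],[1,[0.6,-0.34,-0.27],0],[1,[0.94,-0.52,-0.27],0],[1,[0.94,-0.52,-0.27],0],[1,[0.94,-0.52,-0.27],0]]' | tail -c 300; done
python3 - <<'E'
from h import *
f=shot('wrist','w1');s=manip.state();print(s['tool_pos'],s['time'],f['eye'])
go([.52,.2,.36],0)
go([.52,.2,.36],np.pi/2)
E
```

```text
time: 0.65
tool_pos: [0.2963, -0.491, 0.2635]
tool_rot: [0.0, 0.985, 0.172, -0.0]
contact_force: [-0.5, 0.1, -0.2]
gripper_width: 1.0
grasp_force: 0.0
time: 1.15
tool_pos: [0.3808, -0.3953, 0.2957]
tool_rot: [-0.0, 0.985, 0.171, -0.0]
contact_force: [-0.0, -0.2, -0.8]
gripper_width: 1.001
grasp_force: 0.0
time: 1.65
tool_pos: [0.4657, -0.2991, 0.3279]
tool_rot: [-0.0, 0.985, 0.171, -0.001]
contact_force: [-0.8, -0.2, -0.8]
gripper_width: 0.999
grasp_force: 0.0
time: 2.15
tool_pos: [0.5509, -0.2028, 0.3602]
tool_rot: [-0.0, 0.985, 0.17, -0.001]
contact_force: [0.2, -0.8, 0.1]
gripper_width: 0.995
grasp_force: 0.0
[ 0.55053276 -0.20326525  0.36027103] 2.2 [ 0.61592738 -0.17908673  0.50273502]
shift [ 8.8520e-01 -3.2518e+00  1.7000e-03] roll -0.39134397963031525 cur yaw -1.229443371433192 j6 0.7492990168621418
shift [ 8.8520e-01 -3.2518e+00  1.7000e-03] roll 0.10865602036968489 cur yaw -1.229443371433192 j6 0.7492990168621418
```

View pics/w1.png

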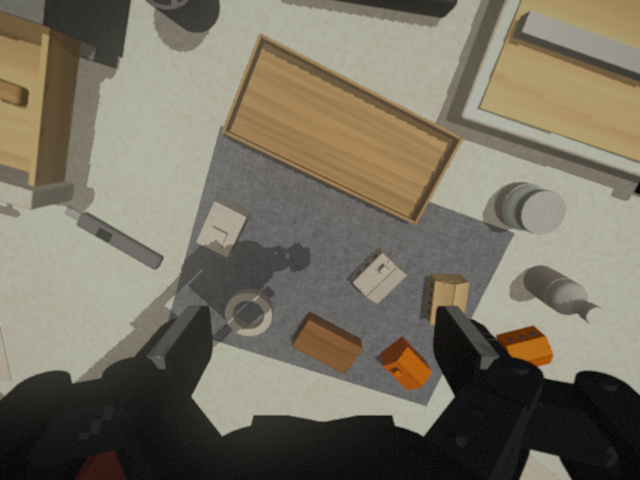

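Wrist view: the brown block (328,343) is plain, so it is the offcut and model_c is absent. b (222,227), d (378,277), a (448,298), tray corners (262,36), (461,141), (416,221), (224,133).

```bash
for i in 1 2 3; do python3 -m pendant '[[1,[0.07,-0.27,0],0],[1,[0.14,-0.54,0],0],[1,[0.22,-0.81,0],0],[1,[0.22,-0.81,0],0]]' >/dev/null; done
python3 -m pendant '[[1,[0.22,-0.81,0],-0.39],[1,[0.22,-0.81,0],-0.39],[1,[0.22,-0.81,0],-0.39],[1,[0.22,-0.81,0],-0.39],[1,[0.22,-0.81,0],-0.39],[1,[0.22,-0.81,0],-0.39],[1,[0.22,-0.81,0],-0.39],[1,[0.22,-0.81,0],-0.39],[1,[0.22,-0.81,0],-0.39],[1,[0.22,-0.81,0],-0.39]]'
python3 - <<'E'
from h import *
f=shot('wrist','w2');s=manip.state();print(s['tool_pos'],s['time'],s['joint_pos'])
a=load('w1')
print(onz(a,[(262,36),(461,141),(416,221),(224,133)],.03).round(3))
E
```

```text
time: 4.4
tool_pos: [0.5204, 0.1984, 0.3607]
tool_rot: [0.0, 0.709, 0.705, -0.0]
contact_force: [0.5, 0.2, 0.0]
gripper_width: 1.0
grasp_force: 0.0
[0.52024088 0.1988618  0.36078537] 4.45 [ 2.31712778e-01 -1.53085397e-01  1.59922827e+00 -4.45409346e-04
  1.69559438e+00  2.37787840e-01]
[[ 0.701 -0.076  0.03 ]
 [ 0.672 -0.339  0.03 ]
 [ 0.562 -0.327  0.03 ]
 [ 0.585 -0.064  0.03 ]]
```

View pics/w2.png

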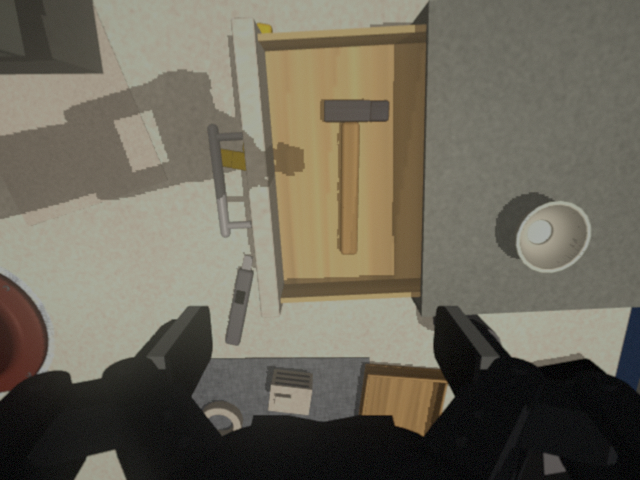

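Wrist view 2: hammer handle from (349,122) to butt (348,254), head (324–388, 100–121), drawer inside from (265,48) to (283,290), handle bar (212,127)–(226,235).

Run:
```python
from h import *
f=load('w2');sc=load('scene0')
print('tri butt',tri(f,(348,252),sc,(190+518/2.28,140+354/2.28)))
h=onz(f,[(348.5,254),(350,124),(324,100),(388,101),(388,121),(324,122)],.082);print(h.round(3))
d=h[1]-h[0];d/=np.linalg.norm(d);print('yaw',np.degrees(np.arctan2(d[1],d[0])),'len',np.linalg.norm(h[1]-h[0]))
g=h[0]+.1*d;print('grip',g)
print('panel inner top .126, outer',onz(f,[(258,22),(282,312),(234,20),(264,317)],.126).round(3))
print('cab front top',onz(f,[(428,2),(421,312)],.136).round(3))
print('bar',onz(f,[(212,127),(226,235)],.104).round(3))
print('floor front foot',onz(f,[(283,278),(268,48)],.066).round(3))
print('side wall tops inner',onz(f,[(267,47),(283,293),(420,288)],.110).round(3))
go([g[0],g[1],.16],np.arctan2(d[1],d[0])+np.pi/2)
```

```text
tri butt [0.55124479 0.14082688 0.07309877]
[[0.551 0.139 0.082]
 [0.551 0.285 0.082]
 [0.523 0.309 0.082]
 [0.591 0.308 0.082]
 [0.591 0.288 0.082]
 [0.523 0.287 0.082]]
yaw 90.00438413597836 len 0.1458017502334358
grip [0.55076544 0.23914744 0.082     ]
panel inner top .126, outer [[0.464 0.371 0.126]
 [0.475 0.086 0.126]
 [0.443 0.373 0.126]
 [0.455 0.08  0.126]]
cab front top [[0.613 0.383 0.136]
 [0.626 0.09  0.136]]
bar [[0.409 0.282 0.104]
 [0.414 0.169 0.104]]
floor front foot [[0.471 0.104 0.066]
 [0.464 0.363 0.066]]
side wall tops inner [[0.469 0.354 0.11 ]
 [0.475 0.102 0.11 ]
 [0.63  0.107 0.11 ]]
shift [0.338  0.2524 1.673 ] roll -0.0019757490285808267 cur yaw -0.006130481025848464 j6 0.23778784036272313
```

```bash
python3 -m pendant '[[0.6,[0.34,0.25,0.3],0],[0.6,[0.34,0.25,0.6],0],[0.6,[0.34,0.25,0.9],0],[0.6,[0.34,0.25,0.9],0]]' >/dev/null
python3 -m pendant '[[0.6,[0,0,0.3],0],[0.6,[0,0,0.6],0],[0.6,[0,0,0.77],0],[0.6,[0,0,0.77],0],[0.6,[0,0,0.77],0]]'
python3 - <<'E'
from h import *
go([.551,.239,.071],0)
E
```

```text
time: 5.35
tool_pos: [0.551, 0.241, 0.1629]
tool_rot: [0.001, 0.708, 0.706, 0.001]
contact_force: [0.1, -0.2, 1.0]
gripper_width: 0.599
grasp_force: 0.0
shift [-0.0172 -0.0017  0.7657] roll -0.0009058465467628713 cur yaw -0.002845800856589909 j6 0.29156166428334784
```

```bash
python3 -m pendant '[[0.6,[-0.017,0,0.2],0],[0.6,[-0.017,0,0.4],0],[0.6,[-0.017,0,0.6],0],[0.6,[-0.017,0,0.68],0],[0.6,[-0.017,0,0.74],0],[0.6,[-0.017,0,0.74],0]]'
python3 -m pendant '[[0,[0,0,0],0],[0,[0,0,0],0],[0,[0,0,0],0],[0,[0,0,0],0],[0,[0,0,0],0],[0,[0,0,0],0],[0,[0,0,0],0],[0,[0,0,0],0]]'
```

```text
time: 5.95
tool_pos: [0.5505, 0.2392, 0.0727]
tool_rot: [0.0, 0.708, 0.706, 0.001]
contact_force: [-0.1, 0.1, 0.3]
gripper_width: 0.601
grasp_force: 0.0
time: 6.75
tool_pos: [0.551, 0.2393, 0.0735]
tool_rot: [0.001, 0.708, 0.706, 0.001]
contact_force: [-0.2, 0.0, 6.1]
gripper_width: 0.208
grasp_force: 61.3
```

Closing fully gives 61 N per finger, too much for the models. I'll find how force depends on the commanded opening, using the hammer.

```bash
python3 -m pendant '[[0.19,[0,0,-0.015],0],[0.19,[0,0,-0.015],0],[0.19,[0,0,-0.015],0],[0.19,[0,0,-0.015],0],[0.19,[0,0,-0.015],0],[0.19,[0,0,-0.015],0]]' | tail -3
python3 -m pendant '[[0.15,[0,0,0],0],[0.15,[0,0,0],0],[0.15,[0,0,0],0],[0.15,[0,0,0],0],[0.15,[0,0,0],0],[0.15,[0,0,0],0]]' | tail -3
python3 -m pendant '[[0.1,[0,0,0],0],[0.1,[0,0,0],0],[0.1,[0,0,0],0],[0.1,[0,0,0],0],[0.1,[0,0,0],0],[0.1,[0,0,0],0]]' |tail -3
```

```text
contact_force: [-0.6, -0.7, 2.4]
gripper_width: 0.211
grasp_force: 60.9
contact_force: [-1.0, -0.6, 2.7]
gripper_width: 0.207
grasp_force: 61.0
contact_force: [-0.4, -0.5, 4.2]
gripper_width: 0.206
grasp_force: 61.0
```

```bash
for g in 1; do
python3 -m pendant '[[0.21,[0,0,0],0],[0.21,[0,0,0],0],[0.21,[0,0,0],0],[0.21,[0,0,0],0]]' | tail -2
python3 -m pendant '[[0.215,[0,0,0],0],[0.215,[0,0,0],0],[0.215,[0,0,0],0],[0.215,[0,0,0],0]]' | tail -2
python3 -m pendant '[[0.22,[0,0,0],0],[0.22,[0,0,0],0],[0.22,[0,0,0],0],[0.22,[0,0,0],0]]' | tail -2
python3 -m pendant '[[0.23,[0,0,0],0],[0.23,[0,0,0],0],[0.23,[0,0,0],0],[0.23,[0,0,0],0]]' |tail -2
python3 -m pendant '[[0.25,[0,0,0],0],[0.25,[0,0,0],0],[0.25,[0,0,0],0],[0.25,[0,0,0],0]]' |tail -2; done
for g in 1; do
python3 -m pendant '[[0.23,[0,0,0],0],[0.23,[0,0,0],0],[0.23,[0,0,0],0],[0.23,[0,0,0],0]]' | tail -2
python3 -m pendant '[[0.22,[0,0,0],0],[0.22,[0,0,0],0],[0.22,[0,0,0],0],[0.22,[0,0,0],0]]' | tail -2
python3 -m pendant '[[0.21,[0,0,0],0],[0.21,[0,0,0],0],[0.21,[0,0,0],0],[0.21,[0,0,0],0]]' | tail -2;done
```

```text
gripper_width: 0.21
grasp_force: 55.2
gripper_width: 0.217
grasp_force: 44.0
gripper_width: 0.223
grasp_force: 32.7
gripper_width: 0.23
grasp_force: 9.7
gripper_width: 0.252
grasp_force: 0.0
gripper_width: 0.23
grasp_force: 6.6
gripper_width: 0.226
grasp_force: 22.2
gripper_width: 0.218
grasp_force: 37.8
```

Force falls roughly linearly from contact at about 0.235, so models can be held softly by stepping the opening. Now grip the hammer firmly, lift and carry it.

```bash
python3 -m pendant '[[0,[0,0,0],0],[0,[0,0,0],0],[0,[0,0,0],0],[0,[0,0,0],0],[0,[0,0,-0.1],0],[0,[0,0,-0.3],0],[0,[0,0,-0.6],0],[0,[0,0,-0.9],0],[0,[0,0,-1],0],[0,[0,0,-1],0]]'
python3 -m pendant '[[0,[0,0,-0.25],0],[0,[0,0,-0.5],0],[0,[0,0,-0.5],0]]' >/dev/null
for i in 1 2 3 4; do python3 -m pendant '[[0,[-0.2,0.04,0],0],[0,[-0.4,0.08,0],0],[0,[-0.6,0.12,0],0],[0,[-0.89,0.155,0],0],[0,[-0.89,0.155,0],0]]' |tail -6; done
python3 - <<'E'
from h import *
go([.6255,-.187,.08],np.radians(-5.6))
shot('scene','s2')
E
```

```text
time: 12.75
tool_pos: [0.5512, 0.2395, 0.1965]
tool_rot: [0.001, 0.708, 0.706, 0.002]
contact_force: [0.7, 0.1, -1.8]
gripper_width: 0.209
grasp_force: 60.0
time: 13.55
tool_pos: [0.5674, 0.1289, 0.2496]
tool_rot: [-0.001, 0.709, 0.705, -0.003]
contact_force: [-0.7, -0.3, -1.8]
gripper_width: 0.212
grasp_force: 59.9
time: 14.05
tool_pos: [0.5859, 0.0227, 0.2504]
tool_rot: [-0.001, 0.709, 0.705, -0.002]
contact_force: [-0.2, -0.3, -1.2]
gripper_width: 0.206
grasp_force: 59.9
time: 14.55
tool_pos: [0.6045, -0.0836, 0.2508]
tool_rot: [-0.001, 0.709, 0.705, -0.001]
contact_force: [0.3, -0.1, -2.1]
gripper_width: 0.208
grasp_force: 59.9
time: 15.05
tool_pos: [0.6231, -0.19, 0.2511]
tool_rot: [-0.001, 0.709, 0.705, -0.001]
contact_force: [-0.2, 0.3, -2.8]
gripper_width: 0.215
grasp_force: 59.9
shift [0.025  0.0231 1.4259] roll 0.029658800979295248 cur yaw -0.004562566840846681 j6 -0.405237541927431
```

View pics/s2.png

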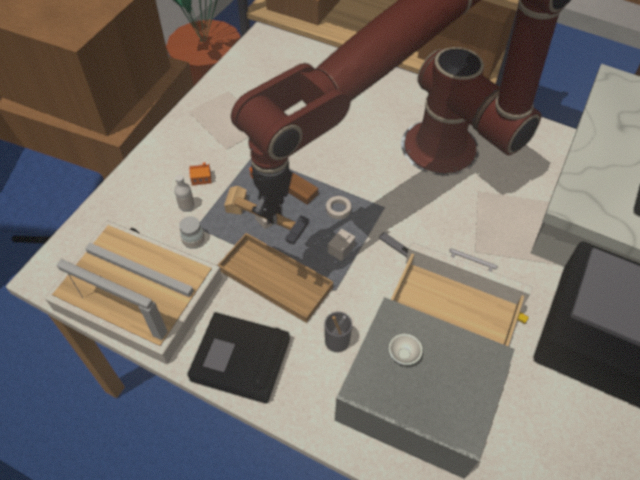

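The hammer is held level over the tray, its head at (298,230). Lower it.

```bash
python3 -m pendant '[[0,[0.025,0.023,0.3],0.03],[0,[0.025,0.023,0.6],0.03],[0,[0.025,0.023,0.95],0.03],[0,[0.025,0.023,0.95],0.03],[0,[0.025,0.023,0.95],0.03]]' >/dev/null
python3 -m pendant '[[0,[0,0,0.2],0],[0,[0,0,0.48],0],[0,[0,0,0.75],0],[0,[0,0,0.9],0],[0,[0,0,0.95],0],[0,[0,0,0.98],0],[0,[0,0,0.98],0]]'
python3 - <<'E'
from h import *
go([.6255,-.187,.013],np.radians(-5.6))
E
```

```text
time: 16.3
tool_pos: [0.6275, -0.1858, 0.0238]
tool_rot: [0.001, 0.74, 0.672, 0.001]
contact_force: [-0.2, 0.3, -3.1]
gripper_width: 0.206
grasp_force: 59.9
shift [-0.0117 -0.0162  0.0902] roll 0.0005533033312900966 cur yaw -0.09600018443089477 j6 -0.30551735705111155
```

```bash
python3 -m pendant '[[0,[-0.01,-0.016,0.03],0],[0,[-0.01,-0.016,0.06],0],[0,[-0.01,-0.016,0.085],0],[0,[-0.01,-0.016,0.085],0],[0,[-0.01,-0.016,0.085],0]]'
python3 -m pendant '[[0.3,[0,0,0],0],[0.6,[0,0,0],0],[0.6,[0,0,0],0],[0.6,[0,0,0],0],[0.6,[0,0,-0.3],0],[0.6,[0,0,-0.6],0],[0.6,[0,0,-1],0],[0.6,[0,0,-1],0]]'
python3 -m pendant '[[1,[0,0,-0.3],0],[1,[0,0,-0.6],0],[1,[0,0,-0.95],0],[1,[0,0,-0.95],0]]'
python3 - <<'E'
from h import *
go([.57,-.22,.30],np.radians(-5.6))
E
```

```text
time: 16.8
tool_pos: [0.6243, -0.1864, 0.0119]
tool_rot: [0.0, 0.74, 0.672, 0.0]
contact_force: [-1.0, 0.1, -1.1]
gripper_width: 0.206
grasp_force: 60.0
time: 17.6
tool_pos: [0.6289, -0.1883, 0.1413]
tool_rot: [0.007, 0.74, 0.672, 0.003]
contact_force: [0.2, 0.1, -0.3]
gripper_width: 0.605
grasp_force: 0.0
time: 18.0
tool_pos: [0.6274, -0.1876, 0.2544]
tool_rot: [0.006, 0.74, 0.672, 0.003]
contact_force: [0.2, 1.2, 1.7]
gripper_width: 1.003
grasp_force: 0.0
shift [-0.3159 -0.445  -0.3848] roll 0.0005812318397276804 cur yaw -0.09591244443396141 j6 -0.30825052376930795
```

```bash
python3 -m pendant '[[1,[-0.3,-0.2,-0.2],0.41],[1,[-0.6,-0.4,-0.22],0.41],[1,[-0.74,-0.57,-0.22],0.41],[1,[-0.74,-0.57,-0.22],0.41],[1,[-0.74,-0.57,-0.22],0.41],[1,[-0.74,-0.57,-0.22],0.41],[1,[-0.74,-0.57,-0.22],0.41],[1,[-0.74,-0.57,-0.22],0.41],[1,[-0.74,-0.57,-0.22],0.41],[1,[-0.74,-0.57,-0.22],0.41]]'
python3 - <<'E'
from h import *
f=shot('wrist','w3')
E
```

```text
time: 19.0
tool_pos: [0.5474, -0.2681, 0.2714]
tool_rot: [-0.0, 0.996, 0.093, -0.0]
contact_force: [-0.4, 0.2, 0.3]
gripper_width: 0.996
grasp_force: 0.0
```

View pics/w3.png

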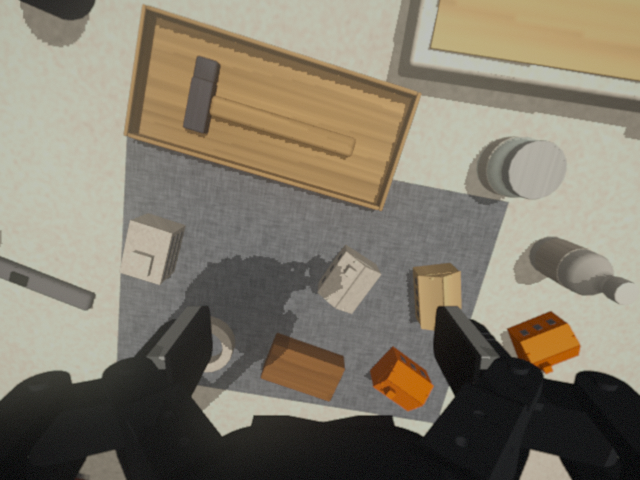

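The hammer lies inside the tray, handle along (205,95)–(350,148). Models: b (150,247), d (350,280), a (438,297). I'll fit them by silhouette in both wrist views.

```bash
cat > fit.py <<'E'
from h import *
from scipy.optimize import minimize
def box(l,w,z0,z1,x0=None,x1=None):
    x0=-l/2 if x0 is None else x0;x1=l/2 if x1 is None else x1
    return [(x,y,z) for x in(x0,x1) for y in(-w/2,w/2) for z in(z0,z1)]
M={'a':np.array(box(64,44,0,32)+[(-32,0,44),(32,0,44)])/1e3,
   'b':np.array(box(60,44,0,42))/1e3,
   'd':np.array(box(56,44,0,34)+[(-28,0,46),(28,0,46)])/1e3}
def mask(img,c,r,col):
    h=cv2.cvtColor(img,cv2.COLOR_RGB2HSV).astype(int);b=img.astype(int)
    warm=b[...,0]-b[...,2]
    m=(warm>45)&(h[...,2]>90) if col=='a' else (h[...,2]>118)&(warm<45) | ((warm>8)&(h[...,2]>70)&(warm<45))
    m=m.astype(np.uint8);m=cv2.morphologyEx(m,cv2.MORPH_OPEN,np.ones((3,3)))
    n,l=cv2.connectedComponents(m);yy,xx=np.mgrid[:480,:640]
    k=l[int(c[1]),int(c[0])]
    if k==0: k=np.bincount(l[int(c[1])-6:int(c[1])+7,int(c[0])-6:int(c[0])+7].ravel(),minlength=2)[1:].argmax()+1
    m=((l==k)&(np.hypot(xx-c[0],yy-c[1])<r)).astype(np.uint8)
    return cv2.morphologyEx(m,cv2.MORPH_CLOSE,np.ones((7,7)))
def hull(n,f,p):
    x,y,t,z=p;c,s=np.cos(t),np.sin(t);P=M[n];W=np.c_[x+c*P[:,0]-s*P[:,1],y+s*P[:,0]+c*P[:,1],z+P[:,2]]
    return cv2.convexHull(proj(f,W).astype(np.float32))
def fit(n,views,centres,r=48,freez=True):
    fs=[load(v) for v in views];ms=[mask(cv2.cvtColor(cv2.imread(f'pics/{v}.png'),cv2.COLOR_BGR2RGB),c,r,n) for v,c in zip(views,centres)]
    S=4;mb=[cv2.resize(m,None,fx=S,fy=S,interpolation=cv2.INTER_NEAREST)>0 for m in ms]
    def cost(q,full=False):
        p=[q[0]/100,q[1]/100,q[2]/10,(q[3]/100 if freez else 0)];o=[]
        for f,m in zip(fs,mb):
            h=hull(n,f,p);im=np.zeros(m.shape,np.uint8);cv2.fillConvexPoly(im,np.round(((h+.5)*S-.5)).astype(int),1);im=im>0
            o.append((im&m).sum()/(im|m).sum())
        return o if full else -sum(o)
    x0=onz(fs[-1],[centres[-1]],.03)[0];best=None
    for t in np.arange(0,np.pi,np.pi/8):
        q=minimize(cost,[x0[0]*100,x0[1]*100,t*10,0],method='Nelder-Mead',options=dict(initial_simplex=np.array([x0[0]*100,x0[1]*100,t*10,0])+np.r_[np.zeros((1,4)),np.diag([1,1,2,.5])],maxiter=160))
        if best is None or q.fun<best.fun: best=q
    q=best.x;p=[q[0]/100,q[1]/100,q[2]/10%np.pi,q[3]/100 if freez else 0]
    print(n,'xy',np.round(p[:2],4),'yaw deg',round(np.degrees(p[2]),1),'z',round(p[3],4),'iou',np.round(cost(q,True),3))
    return p,fs,ms
def overlay(v,res,fn,rc,S=4):
    im=cv2.imread(f'pics/{v}.png');f=load(v);T=[]
    for (n,p),c in zip(res,rc):
        x,y=int(c[0])-33,int(c[1])-50;cr=cv2.resize(im[max(y,0):y+100,max(x,0):x+66],None,fx=S,fy=S)
        h=((hull(n,f,p)-[max(x,0),max(y,0)]+.5)*S).astype(int);cv2.polylines(cr,[h],True,(0,0,255),1);T.append(cv2.resize(cr,(264,400)))
    cv2.imwrite(f'pics/{fn}.png',np.hstack(T))
E
python3 - <<'E'
from fit import *
C={'a':[(448,298),(438,297)],'b':[(222,227),(150,247)],'d':[(378,277),(350,280)]}
res=[]
for n in 'abd':
    p,fs,ms=fit(n,['w1','w3'],C[n]);res.append((n,p)); print([m.sum() for m in ms])
overlay('w3',res,'ov1',[C[n][1] for n in 'abd'])
E
```

```text
a xy [ 0.4616 -0.4313] yaw deg 15.2 z -0.0354 iou [0.546 0.754]
[np.uint64(1063), np.uint64(2068)]
b xy [ 0.4788 -0.0969] yaw deg 170.9 z 0.023 iou [0.888 0.677]
[np.uint64(1980), np.uint64(5872)]
d xy [ 0.476  -0.3098] yaw deg 157.4 z 0.0076 iou [0.967 0.806]
[np.uint64(1781), np.uint64(3267)]
```

View pics/ov1.png

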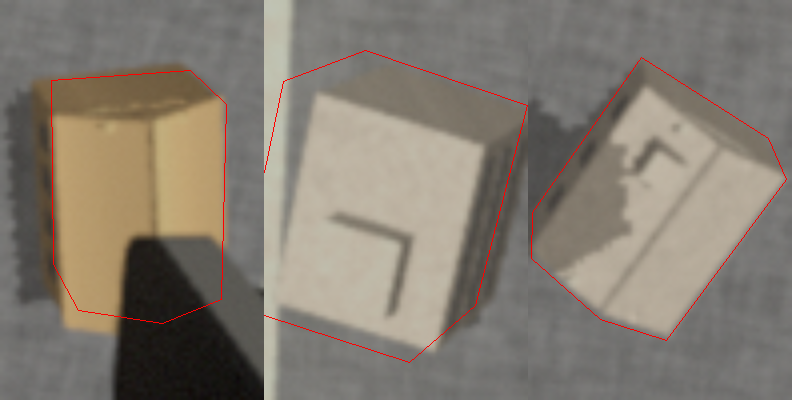

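The masks are poor, but the montage shows the corners clearly. I'll use picked roof corners instead.

```bash
python3 - <<'E'
from h import *
f=load('w3')
def P(x0,y0,pts,z): 
    return onz(f,[(x0+u/4-.5,y0+v/4-.5) for u,v in pts],z)[:,:2]
def seg(a,b): d=b-a; return round(np.linalg.norm(d)*1e3,1),round(np.degrees(np.arctan2(d[1],d[0]))%180,1)
b=P(117,197,[(53,93),(221,146),(171,350),(16,303)],.042);print('b',b.mean(0).round(4),[seg(b[i],b[(i+1)%4]) for i in range(4)])
d=P(317,230,[(122,87),(257,178),(139,340)],.034);print('d',((d[0]+d[2])/2).round(4),seg(d[0],d[1]),seg(d[1],d[2]))
r=P(317,230,[(192,148),(75,318)],.046);print('d ridge',r.mean(0).round(4),seg(*r))
a=P(405,247,[(52,112),(222,97),(64,328)],.032);print('a',((a[1]+a[2])/2).round(4),seg(a[0],a[1]),seg(a[0],a[2]))
r=P(405,247,[(152,118)],.044);print('a apex',r.round(4),'eave mid',((a[0]+a[1])/2).round(4))
g=P(405,247,[(35,82),(190,66)],0);print('a base',g.round(4),seg(*g))
# stereo heights with the other wrist view (w1): ridge/roof spots
w=load('w1')
go([b.mean(0)[0],b.mean(0)[1],.16],np.radians(45))
E
python3 - <<'E'
import cv2,numpy as np
im=cv2.imread('pics/w1.png');T=[]
for c in [(448,298),(222,227),(378,277)]:
    x,y=c[0]-33,c[1]-50;T.append(cv2.resize(im[y:y+100,x:x+66],(264,400),interpolation=cv2.INTER_LINEAR))
cv2.imwrite('pics/ov2.png',np.hstack(T))
E
```

```text
b [ 0.4714 -0.0944] [(np.float64(43.4), np.float64(82.1)), (np.float64(59.2), np.float64(171.5)), (np.float64(41.6), np.float64(82.0)), (np.float64(59.2), np.float64(173.3))]
d [ 0.474 -0.311] (np.float64(44.9), np.float64(65.9)) (np.float64(57.0), np.float64(157.9))
d ridge [ 0.4736 -0.3108] (np.float64(56.7), np.float64(158.8))
a [ 0.4725 -0.4141] (np.float64(46.0), np.float64(106.0)) (np.float64(65.4), np.float64(17.6))
a apex [[ 0.5043 -0.4044]] eave mid [ 0.5037 -0.4042]
a base [[ 0.4956 -0.3855]
 [ 0.5087 -0.4288]] (np.float64(45.2), np.float64(106.9))
shift [-0.3505 -1.5398  0.93  ] roll 0.31001869441883145 cur yaw -1.3822420373306448 j6 0.8048131081837937
```

View pics/ov2.png

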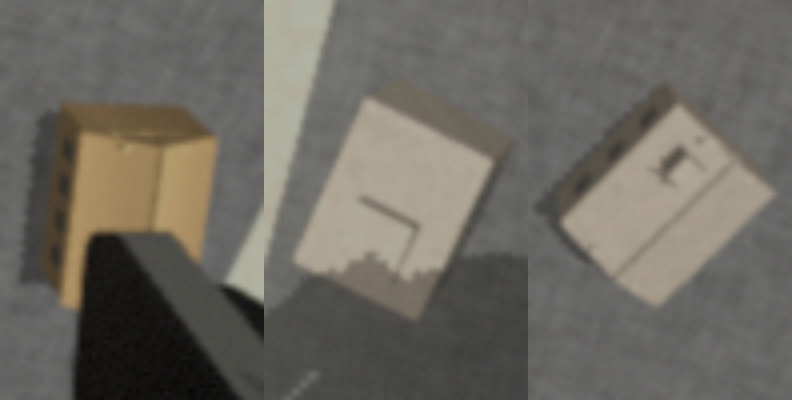

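The crops confirm b's and d's outlines. Poses: b (.471,-.094) yaw 172.5°, d (.474,-.311) yaw 158.5°, a (.472,-.415) yaw 17°. Next a stereo height check, then d.

Run:
```python
from h import *
a=load('w1');f=load('w3')
for p,q in zip([(106,97),(229,157),(153,320),(31,262)],[(53,93),(221,146),(171,350),(16,303)]):
    print('b roof',tri(a,(189+p[0]/4-.5,177+p[1]/4-.5),f,(117+q[0]/4-.5,197+q[1]/4-.5)).round(3))
for p,q in zip([(205,165),(90,275)],[(192,148),(75,318)]):
    print('d ridge',tri(a,(345+p[0]/4-.5,227+p[1]/4-.5),f,(317+q[0]/4-.5,230+q[1]/4-.5)).round(3))
print('a apex',tri(a,(415+158/4-.5,248+145/4-.5),f,(405+152/4-.5,247+118/4-.5)).round(3))
go([.474,-.311,.11],np.radians(68.5))
```

```text
b roof [ 0.505 -0.079  0.046]
b roof [ 0.498 -0.119  0.04 ]
b roof [ 0.439 -0.111  0.042]
b roof [ 0.444 -0.068  0.039]
d ridge [ 0.499 -0.321  0.045]
d ridge [ 0.454 -0.298  0.057]
a apex [ 0.499 -0.411  0.026]
shift [-0.6675  0.2371  1.3461] roll 0.1794631388632758 cur yaw -1.3822420373306448 j6 0.8048131081837937
```

```bash
python3 -m pendant '[[0.85,[-0.3,0.12,0.2],0.18],[0.85,[-0.67,0.24,0.4],0.18],[0.85,[-0.67,0.24,0.7],0.18],[0.85,[-0.67,0.24,1],0.18],[0.85,[-0.67,0.24,1],0.18],[0.85,[-0.67,0.24,1],0.18]]' >/dev/null
python3 -m pendant '[[0.85,[0,0,0.2],0],[0.85,[0,0,0.35],0],[0.85,[0,0,0.35],0],[0.85,[0,0,0.35],0]]'
python3 - <<'E'
from h import *
go([.474,-.311,.004],np.radians(68.5))
E
```

```text
time: 20.05
tool_pos: [0.4752, -0.3121, 0.1125]
tool_rot: [0.001, 0.982, -0.187, 0.001]
contact_force: [0.6, -0.0, -0.1]
gripper_width: 0.853
grasp_force: 0.0
shift [-0.0154 -0.0061  0.9041] roll -0.0005182011182461122 cur yaw -1.9476700927998416 j6 1.2355971770210292
```

```bash
python3 -m pendant '[[0.85,[-0.015,-0.006,0.25],0],[0.85,[-0.015,-0.006,0.5],0],[0.85,[-0.015,-0.006,0.7],0],[0.85,[-0.015,-0.006,0.8],0],[0.85,[-0.015,-0.006,0.88],0],[0.85,[-0.015,-0.006,0.9],0],[0.85,[-0.015,-0.006,0.9],0]]'
python3 -m pendant '[[0.65,[0,0,0],0],[0.57,[0,0,0],0],[0.55,[0,0,0],0],[0.55,[0,0,0],0],[0.55,[0,0,0],0]]' | tail -3
python3 -m pendant '[[0.54,[0,0,0],0],[0.53,[0,0,0],0],[0.53,[0,0,0],0],[0.53,[0,0,0],0]]' | tail -3
```

```text
time: 20.75
tool_pos: [0.4732, -0.3106, 0.0031]
tool_rot: [0.0, 0.982, -0.188, 0.001]
contact_force: [0.8, -0.6, -0.7]
gripper_width: 0.849
grasp_force: 0.0
contact_force: [-0.1, 0.1, 0.2]
gripper_width: 0.551
grasp_force: 0.0
contact_force: [-0.5, 1.5, 2.6]
gripper_width: 0.533
grasp_force: 4.6
```

```bash
python3 -m pendant '[[0.525,[0,0,0],0],[0.525,[0,0,0],0],[0.525,[0,0,0],0]]' | tail -3
python3 -m pendant '[[0.52,[0,0,0],0],[0.52,[0,0,0],0],[0.52,[0,0,0],0]]' | tail -3
```

```text
contact_force: [-0.9, 1.5, 5.2]
gripper_width: 0.53
grasp_force: 9.4
contact_force: [-1.1, 3.1, 5.2]
gripper_width: 0.525
grasp_force: 15.1
```

```bash
python3 -m pendant '[[0.52,[0,0,-0.05],0],[0.52,[0,0,-0.15],0],[0.52,[0,0,-0.3],0],[0.52,[0,0,-0.5],0],[0.52,[0,0,-0.7],0],[0.52,[0,0,-0.9],0],[0.52,[0,0,-0.9],0]]'
python3 -m pendant '[[0.52,[0,0,-0.2],-0.13],[0.52,[0,0,-0.4],-0.13],[0.52,[0,0,-0.6],-0.13],[0.52,[0,0,-0.8],-0.13],[0.52,[0,0,-1],-0.13],[0.52,[0,0,-1],-0.13]]'
for i in 1 2 3; do python3 -m pendant '[[0.52,[0.03,-0.22,0],0],[0.52,[0.06,-0.44,0],0],[0.52,[0.09,-0.66,0],0],[0.52,[0.12,-0.87,0],0],[0.52,[0.12,-0.87,0],0]]' | tail -2;done
python3 - <<'E'
from h import *
go([.5344,.320,.2],np.radians(92.4))
E
```

```text
time: 22.95
tool_pos: [0.4747, -0.3122, 0.115]
tool_rot: [0.002, 0.982, -0.188, 0.004]
contact_force: [-0.6, -0.3, -0.4]
gripper_width: 0.527
grasp_force: 15.2
time: 23.55
tool_pos: [0.4738, -0.3113, 0.2333]
tool_rot: [0.002, 1.0, 0.015, 0.002]
contact_force: [0.2, 0.2, 0.1]
gripper_width: 0.521
grasp_force: 15.3
gripper_width: 0.523
grasp_force: 15.3
gripper_width: 0.524
grasp_force: 15.3
gripper_width: 0.521
grasp_force: 15.3
shift [ 0.319  -2.6137  0.2392] roll -0.003162726844723108 cur yaw -1.5388444241677262 j6 1.4021237288008603
```

```bash
for i in 1 2 3; do python3 -m pendant '[[0.52,[0.03,-0.22,0],0],[0.52,[0.06,-0.44,0],0],[0.52,[0.09,-0.66,0],0],[0.52,[0.11,-0.87,0],0],[0.52,[0.11,-0.87,0],0]]' | tail -2;done
python3 - <<'E'
from h import *
go([.5344,.320,.12],np.radians(92.4)); shot('scene','s3');shot('side','d3')
im=np.hstack([cv2.resize(cv2.imread('pics/s3.png')[170:400,340:540],(400,460)),cv2.resize(cv2.imread('pics/d3.png')[220:480,170:390],(389,460))]);cv2.imwrite('pics/m3.png',im)
E
```

```text
gripper_width: 0.527
grasp_force: 15.4
gripper_width: 0.523
grasp_force: 15.4
gripper_width: 0.521
grasp_force: 15.4
shift [-0.0231 -0.0138  0.9102] roll -0.0035658274994035833 cur yaw -1.5401108022231276 j6 1.95638909336904
```

View pics/m3.png

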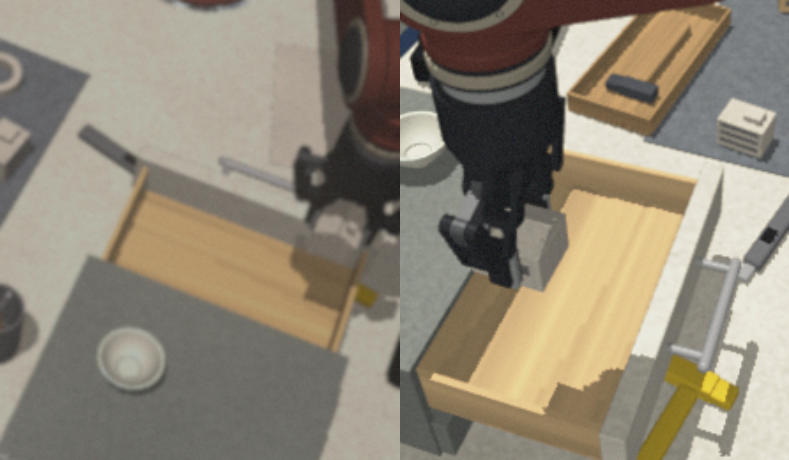

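The house is held upright above the drawer (side crop 540,245) and the hammer is still in the tray. Lower it.

```bash
python3 -m pendant '[[0.52,[-0.02,-0.014,0.2],0],[0.52,[-0.02,-0.014,0.4],0],[0.52,[-0.02,-0.014,0.6],0],[0.52,[-0.02,-0.014,0.8],0],[0.52,[-0.02,-0.014,0.91],0],[0.52,[-0.02,-0.014,0.91],0]]'
python3 -m pendant '[[0.52,[0,0,0.1],0],[0.52,[0,0,0.2],0],[0.52,[0,0,0.28],0],[0.52,[0,0,0.34],0],[0.52,[0,0,0.36],0],[0.52,[0,0,0.36],0]]'
```

```text
time: 27.25
tool_pos: [0.533, 0.318, 0.1181]
tool_rot: [0.001, 1.0, 0.014, -0.002]
contact_force: [-0.1, 0.6, -0.2]
gripper_width: 0.525
grasp_force: 15.4
time: 27.85
tool_pos: [0.534, 0.3201, 0.0772]
tool_rot: [0.0, 1.0, 0.015, -0.0]
contact_force: [0.4, 0.3, -0.7]
gripper_width: 0.524
grasp_force: 15.4
```

```bash
python3 -m pendant '[[0.52,[0,0,0.015],0],[0.52,[0,0,0.03],0],[0.52,[0,0,0.04],0],[0.52,[0,0,0.04],0],[0.52,[0,0,0.04],0]]' | head -4
python3 -m pendant '[[0.52,[0,0,0.01],0],[0.52,[0,0,0.015],0],[0.52,[0,0,0.015],0],[0.52,[0,0,0.015],0]]' | head -4
```

```text
time: 28.35
tool_pos: [0.5343, 0.3201, 0.073]
tool_rot: [-0.0, 1.0, 0.015, 0.0]
contact_force: [-0.7, -0.4, 0.5]
time: 28.75
tool_pos: [0.5342, 0.3201, 0.071]
tool_rot: [0.0, 1.0, 0.015, -0.0]
contact_force: [0.1, 0.1, 0.2]
```

```bash
python3 -m pendant '[[0.52,[0,0,0.01],0],[0.52,[0,0,0.01],0],[0.52,[0,0,0.01],0]]' | sed -n 2,4p
python3 -m pendant '[[0.52,[0,0,0.01],0],[0.52,[0,0,0.01],0],[0.52,[0,0,0.01],0]]' | sed -n 2,4p
```

```text
tool_pos: [0.5342, 0.3201, 0.0698]
tool_rot: [0.0, 1.0, 0.015, -0.0]
contact_force: [-0.7, -0.1, -0.7]
tool_pos: [0.5342, 0.3201, 0.0686]
tool_rot: [0.0, 1.0, 0.015, -0.0]
contact_force: [0.7, -1.0, -1.3]
```

```bash
python3 -m pendant '[[0.52,[0,0,0.01],0],[0.52,[0,0,0.01],0],[0.52,[0,0,0.01],0]]' | sed -n 2,4p
python3 -m pendant '[[0.52,[0,0,0.01],0],[0.52,[0,0,0.01],0],[0.52,[0,0,0.01],0]]' | sed -n 2,4p
python3 - <<'E'
from h import *
f=shot('wrist','w4')
E
```

```text
tool_pos: [0.5348, 0.3202, 0.0684]
tool_rot: [-0.0, 1.0, 0.015, 0.001]
contact_force: [-0.4, -0.4, 4.1]
tool_pos: [0.5357, 0.3202, 0.0683]
tool_rot: [-0.0, 1.0, 0.015, 0.002]
contact_force: [-0.8, -2.7, 7.9]
```

Touchdown at TCP z .0684. Release and rise straight up.

```bash
python3 -m pendant '[[0.525,[0,0,-0.015],0],[0.53,[0,0,-0.015],0],[0.54,[0,0,-0.015],0],[0.57,[0,0,-0.015],0],[0.6,[0,0,-0.015],0],[0.6,[0,0,-0.015],0],[0.6,[0,0,-0.015],0]]'
python3 -m pendant '[[0.6,[0,0,-0.08],0],[0.6,[0,0,-0.2],0],[0.6,[0,0,-0.4],0],[0.6,[0,0,-0.7],0],[0.6,[0,0,-1],0],[0.6,[0,0,-1],0]]' | sed -n 2,4p
python3 -m pendant '[[0.85,[0,0.2,-0.2],0],[0.85,[0,0.5,-0.3],0],[0.85,[0,0.8,-0.4],0],[0.85,[0,0.8,-0.4],0]]'
python3 - <<'E'
from h import *
shot('wrist','w5'); im=cv2.imread('pics/w5.png');sc=shot('scene','s5');shot('side','d5')
cv2.imwrite('pics/m5.png',np.hstack([cv2.resize(im[:420],(500,328)),cv2.resize(cv2.imread('pics/d5.png')[200:480,170:430],(300,323))[:328] if 0 else cv2.resize(cv2.imread('pics/d5.png')[160:480,170:460],(297,328))]))
go([.472,-.094,.2],np.radians(82.3))
E
```

```text
time: 30.7
tool_pos: [0.5341, 0.3202, 0.0679]
tool_rot: [0.0, 1.0, 0.015, -0.0]
contact_force: [-0.4, 0.4, -1.1]
gripper_width: 0.602
grasp_force: 0.0
tool_pos: [0.538, 0.3219, 0.1975]
tool_rot: [-0.003, 1.0, 0.015, 0.007]
contact_force: [0.0, 0.2, 0.1]
time: 31.7
tool_pos: [0.5385, 0.2214, 0.2398]
tool_rot: [-0.0, 1.0, 0.013, 0.003]
contact_force: [0.1, 0.7, 0.1]
gripper_width: 0.85
grasp_force: 0.0
shift [-0.6201  2.6357  0.3033] roll 0.05210480460920818 cur yaw -1.5414946078214398 j6 1.8090531391807454
```

View pics/m5.png

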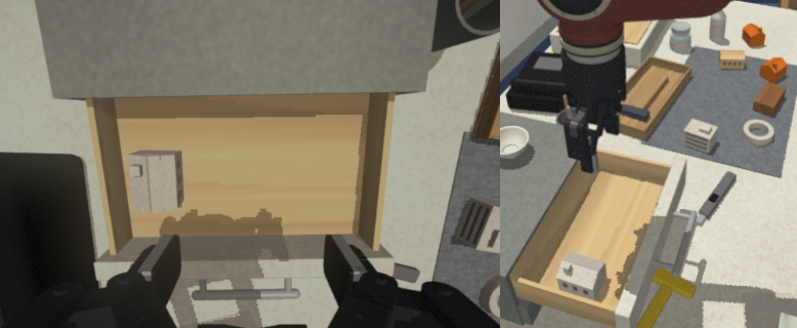

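d stands upright in the drawer (wrist crop 155,182). b (701,135) and a (733,60) look unmoved; I'll check that numerically.

```bash
cat > chk.py <<'E'
import cv2,numpy as np,sys
def chk(a,b,c,r=26):
    A,B=[cv2.imread(f'pics/{n}.png',0).astype(np.float32) for n in(a,b)]
    u,v=c;t=A[v-r//2-4:v+r//2+4,u-r//2-8:u+r//2+8];w=B[max(v-80,0):v+80,u-80:u+80]
    m=cv2.matchTemplate(w,t,cv2.TM_CCOEFF_NORMED);_,s,_,l=cv2.minMaxLoc(m)
    o=(v-r//2-4-max(v-80,0),u-r//2-8-(u-80));print(a,b,c,'shift px',l[0]-o[1],l[1]-o[0],'score',round(s,3))
E
python3 - <<'E'
from chk import chk
chk('side0','d5',(366,292));chk('side0','d5',(397,218));chk('scene0','s5',(341,243));chk('scene0','s5',(236,199))
E
for i in 1 2 3; do python3 -m pendant '[[0.85,[-0.05,0.22,0],0],[0.85,[-0.1,0.44,0],0],[0.85,[-0.15,0.66,0],0],[0.85,[-0.2,0.87,0],0],[0.85,[-0.2,0.87,0],0]]' >/dev/null;done
python3 - <<'E'
from h import *
go([.4715,-.0945,.12],np.radians(82.3))
E
```

```text
side0 d5 (366, 292) shift px 0 0 score 0.998
side0 d5 (397, 218) shift px 0 0 score 0.855
scene0 s5 (341, 243) shift px 0 0 score 0.997
scene0 s5 (236, 199) shift px 0 0 score 0.994
shift [-0.0263  0.0239  0.9656] roll 0.05169262443517376 cur yaw -1.542789510028142 j6 1.1980148910130535
```

```bash
python3 -m pendant '[[0.85,[-0.026,0.024,0.3],0.052],[0.85,[-0.026,0.024,0.6],0.052],[0.85,[-0.026,0.024,0.85],0.052],[0.85,[-0.026,0.024,0.966],0.052],[0.85,[-0.026,0.024,0.966],0.052],[0.85,[-0.026,0.024,0.966],0.052]]' |sed -n 2,3p
python3 - <<'E'
from h import *
go([.4715,-.0945,.003],np.radians(82.3)); shot('side','d6')
from chk import chk
E
```

```text
tool_pos: [0.4724, -0.0935, 0.1214]
tool_rot: [0.0, 0.998, -0.066, 0.001]
shift [-0.0078  0.0093  0.9863] roll 0.0005528796955336307 cur yaw -1.7034497564086528 j6 1.3531319139639282
```

```bash
python3 -m pendant '[[0.85,[-0.008,0.009,0.25],0],[0.85,[-0.008,0.009,0.5],0],[0.85,[-0.008,0.009,0.7],0],[0.85,[-0.008,0.009,0.85],0],[0.85,[-0.008,0.009,0.95],0],[0.85,[-0.008,0.009,0.985],0],[0.85,[-0.008,0.009,0.985],0]]' | sed -n 2,4p
python3 -m pendant '[[0.65,[0,0,0],0],[0.57,[0,0,0],0],[0.55,[0,0,0],0],[0.535,[0,0,0],0],[0.53,[0,0,0],0],[0.53,[0,0,0],0],[0.53,[0,0,0],0]]' | tail -3
python3 -m pendant '[[0.525,[0,0,0],0],[0.52,[0,0,0],0],[0.52,[0,0,0],0],[0.52,[0,0,0],0]]'
```

```text
tool_pos: [0.471, -0.0951, 0.0027]
tool_rot: [0.0, 0.998, -0.067, 0.0]
contact_force: [0.1, 0.4, -0.0]
contact_force: [0.4, -0.2, -0.1]
gripper_width: 0.531
grasp_force: 0.2
time: 35.8
tool_pos: [0.4702, -0.0949, 0.002]
tool_rot: [-0.0, 0.998, -0.067, -0.0]
contact_force: [-0.5, 0.9, 1.1]
gripper_width: 0.522
grasp_force: 0.4
```

```bash
python3 -m pendant '[[0.515,[0,0,0],0],[0.515,[0,0,0],0],[0.515,[0,0,0],0]]'|tail -3
python3 -m pendant '[[0.51,[0,0,0],0],[0.51,[0,0,0],0],[0.51,[0,0,0],0]]'|tail -3
```

```text
contact_force: [0.3, 1.0, -0.2]
gripper_width: 0.517
grasp_force: 0.7
contact_force: [-0.2, 0.8, 0.9]
gripper_width: 0.516
grasp_force: 15.5
```

```bash
python3 -m pendant '[[0.51,[0,0,-0.05],0],[0.51,[0,0,-0.15],0],[0.51,[0,0,-0.3],0],[0.51,[0,0,-0.5],0],[0.51,[0,0,-0.7],0],[0.51,[0,0,-0.9],0],[0.51,[0,0,-0.9],0]]'
python3 -m pendant '[[0.51,[0,0,-0.2],-0.055],[0.51,[0,0,-0.4],-0.055],[0.51,[0,0,-0.6],-0.055],[0.51,[0,0,-0.8],-0.055],[0.51,[0,0,-1],-0.055],[0.51,[0,0,-1],-0.055]]'|tail -2
for i in 1 2 3; do python3 -m pendant '[[0.51,[0.05,-0.22,0],0],[0.51,[0.11,-0.44,0],0],[0.51,[0.16,-0.66,0],0],[0.51,[0.22,-0.9,0],0],[0.51,[0.22,-0.9,0],0]]' | tail -2;done
python3 - <<'E'
from h import *
go([.538,.235,.12],np.radians(92.4))
E
```

```text
time: 37.1
tool_pos: [0.4732, -0.096, 0.115]
tool_rot: [0.001, 0.998, -0.067, 0.004]
contact_force: [0.8, 0.3, -0.7]
gripper_width: 0.514
grasp_force: 15.4
gripper_width: 0.516
grasp_force: 15.5
gripper_width: 0.515
grasp_force: 15.7
gripper_width: 0.514
grasp_force: 15.8
gripper_width: 0.518
grasp_force: 15.8
shift [ 0.0149 -0.0163  0.9019] roll -0.00020693908695311187 cur yaw -1.5295585430623448 j6 1.8118904763024062
```

```bash
python3 -m pendant '[[0.51,[0.015,-0.016,0.2],0],[0.51,[0.015,-0.016,0.4],0],[0.51,[0.015,-0.016,0.6],0],[0.51,[0.015,-0.016,0.8],0],[0.51,[0.015,-0.016,0.9],0],[0.51,[0.015,-0.016,0.9],0]]' | sed -n 2,6p
python3 -m pendant '[[0.51,[0,0,0.1],0],[0.51,[0,0,0.2],0],[0.51,[0,0,0.28],0],[0.51,[0,0,0.34],0],[0.51,[0,0,0.38],0],[0.51,[0,0,0.38],0],[0.51,[0,0,0.38],0]]' | sed -n 2,6p
python3 -m pendant '[[0.51,[0,0,0.01],0],[0.51,[0,0,0.02],0],[0.51,[0,0,0.02],0],[0.51,[0,0,0.02],0]]' | sed -n 2,6p
```

```text
tool_pos: [0.5367, 0.2322, 0.1189]
tool_rot: [0.001, 1.0, 0.019, -0.003]
contact_force: [0.0, -0.2, -0.6]
gripper_width: 0.506
grasp_force: 15.8
tool_pos: [0.5387, 0.234, 0.0766]
tool_rot: [-0.0, 1.0, 0.02, 0.0]
contact_force: [-0.4, -0.2, -0.1]
gripper_width: 0.516
grasp_force: 15.8
tool_pos: [0.5385, 0.2339, 0.0741]
tool_rot: [-0.0, 1.0, 0.02, 0.0]
contact_force: [-0.2, 0.0, -0.8]
gripper_width: 0.519
grasp_force: 15.8
```

```bash
python3 -m pendant '[[0.51,[0,0,0.015],0],[0.51,[0,0,0.03],0],[0.51,[0,0,0.03],0],[0.51,[0,0,0.03],0]]' | sed -n 2,4p
python3 -m pendant '[[0.51,[0,0,0.01],0],[0.51,[0,0,0.01],0],[0.51,[0,0,0.01],0]]' | sed -n 2,4p
python3 -m pendant '[[0.51,[0,0,0.01],0],[0.51,[0,0,0.01],0],[0.51,[0,0,0.01],0]]' | sed -n 2,4p
python3 -m pendant '[[0.51,[0,0,0.01],0],[0.51,[0,0,0.01],0],[0.51,[0,0,0.01],0]]' | sed -n 2,4p
```

```text
tool_pos: [0.5383, 0.2339, 0.0702]
tool_rot: [0.0, 1.0, 0.02, -0.0]
contact_force: [0.4, 0.0, -1.8]
tool_pos: [0.5385, 0.2339, 0.0692]
tool_rot: [0.0, 1.0, 0.02, -0.0]
contact_force: [0.1, 0.1, -0.9]
tool_pos: [0.5385, 0.2339, 0.068]
tool_rot: [-0.0, 1.0, 0.02, 0.0]
contact_force: [-0.3, -0.2, -1.2]
tool_pos: [0.5393, 0.234, 0.068]
tool_rot: [-0.0, 1.0, 0.02, 0.001]
contact_force: [0.3, -1.4, 5.5]
```

Touchdown. Release, rise and go towards a.

```bash
python3 -m pendant '[[0.515,[0,0,-0.01],0],[0.52,[0,0,-0.01],0],[0.53,[0,0,-0.01],0],[0.56,[0,0,-0.01],0],[0.6,[0,0,-0.01],0],[0.6,[0,0,-0.01],0],[0.6,[0,0,-0.01],0]]' | tail -2
python3 -m pendant '[[0.6,[0,0,-0.08],0],[0.6,[0,0,-0.2],0],[0.6,[0,0,-0.4],0],[0.6,[0,0,-0.7],0],[0.6,[0,0,-1],0],[0.6,[0,0,-1],0]]' >/dev/null
python3 -m pendant '[[0.85,[0,0.2,-0.2],0],[0.85,[0,0.5,-0.3],0],[0.85,[0,0.8,-0.3],0],[0.85,[0,0.8,-0.3],0]]' | tail -2
python3 - <<'E'
from h import *
from chk import chk
shot('wrist','w7');shot('side','d7');shot('scene','s7')
chk('side0','d7',(397,218));chk('scene0','s7',(236,199));chk('scene0','s7',(340,330));
go([.472,-.415,.2],np.radians(107))
E
```

```text
gripper_width: 0.6
grasp_force: 0.0
gripper_width: 0.853
grasp_force: 0.0
side0 d7 (397, 218) shift px 0 0 score 0.855
scene0 s7 (236, 199) shift px 0 0 score 0.994
scene0 s7 (340, 330) shift px 0 0 score 0.999
shift [-0.7619  4.5838  0.199 ] roll -0.08213995078075939 cur yaw -1.5321406198949212 j6 1.6483638208553706
```

```bash
for i in 1 2 3 4; do python3 -m pendant '[[0.85,[-0.04,0.22,0],0],[0.85,[-0.08,0.44,0],0],[0.85,[-0.11,0.66,0],0],[0.85,[-0.15,0.91,0],0],[0.85,[-0.15,0.91,0],0]]' >/dev/null;done
python3 -m pendant '[[0.85,[-0.04,0.22,0],-0.082],[0.85,[-0.08,0.44,0],-0.082],[0.85,[-0.11,0.66,0],-0.082],[0.85,[-0.15,0.91,0],-0.082],[0.85,[-0.15,0.91,0],-0.082]]' | sed -n 2,3p
python3 - <<'E'
from h import *
from chk import chk
shot('side','d8');shot('scene','s8');f=shot('wrist','w8')
chk('side0','d8',(397,218));chk('scene0','s8',(236,199))
go([.472,-.415,.1],np.radians(107))
im=cv2.imread('pics/w8.png')
p=[.472,-.415,np.radians(17),0]
from fit import hull
F=load('w8');cv2.polylines(im,[hull('a',F,p).astype(int)],True,(0,0,255),1)
v=cv2.resize(cv2.imread('pics/d7.png')[220:480,170:390],(330,390))
cv2.imwrite('pics/m8.png',np.hstack([cv2.resize(im,(460,345)),v[:345]]))
E
```

```text
tool_pos: [0.4743, -0.4117, 0.2237]
tool_rot: [-0.0, 0.989, 0.147, 0.0]
side0 d8 (397, 218) shift px 0 0 score 0.85
scene0 s8 (236, 199) shift px 0 0 score 0.96
shift [-0.0349  0.0409  1.0304] roll 0.0004899125145838139 cur yaw -1.2725512483991428 j6 0.4417214446199155
```

View pics/m8.png

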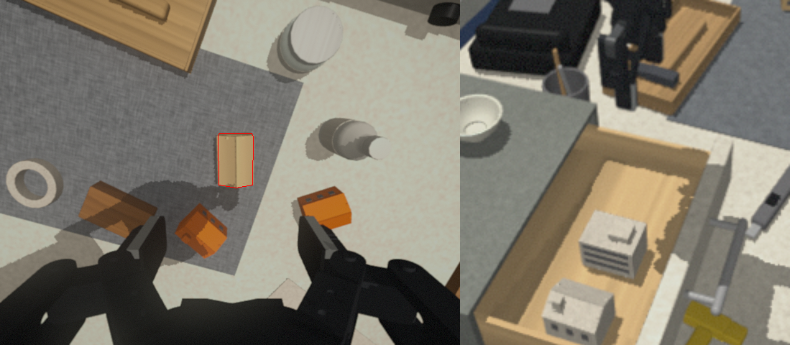

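a's fitted outline matches at (235,160) and both placed models stand upright. Grasp a.

```bash
python3 -m pendant '[[0.85,[-0.035,0.03,0.3],0],[0.85,[-0.035,0.03,0.6],0],[0.85,[-0.035,0.03,0.9],0],[0.85,[-0.035,0.03,0.98],0],[0.85,[-0.035,0.03,0.98],0]]' >/dev/null
python3 - <<'E'
from h import *
go([.472,-.415,.002],np.radians(107))
E
```

```text
shift [0.011  0.0194 0.8544] roll 0.00043016502064316907 cur yaw -1.2727389506871765 j6 0.43253452732494946
```

```bash
python3 -m pendant '[[0.85,[0,0.01,0.25],0],[0.85,[0,0.01,0.5],0],[0.85,[0,0.01,0.7],0],[0.85,[0,0.01,0.8],0],[0.85,[0,0.01,0.85],0],[0.85,[0,0.01,0.85],0]]' | sed -n 2,4p
python3 -m pendant '[[0.65,[0,0,0],0],[0.57,[0,0,0],0],[0.55,[0,0,0],0],[0.535,[0,0,0],0],[0.53,[0,0,0],0],[0.53,[0,0,0],0],[0.53,[0,0,0],0]]' | tail -3
python3 -m pendant '[[0.525,[0,0,0],0],[0.52,[0,0,0],0],[0.52,[0,0,0],0],[0.52,[0,0,0],0]]'
```

```text
tool_pos: [0.4717, -0.4174, 0.0055]
tool_rot: [0.001, 0.989, 0.148, 0.0]
contact_force: [-0.5, -0.2, 0.1]
contact_force: [0.2, 1.1, 4.3]
gripper_width: 0.529
grasp_force: 4.1
time: 48.9
tool_pos: [0.4714, -0.4173, 0.0053]
tool_rot: [0.0, 0.989, 0.148, 0.0]
contact_force: [-1.1, 1.5, 6.4]
gripper_width: 0.526
grasp_force: 14.3
```

```bash
python3 -m pendant '[[0.52,[0,0,-0.05],0],[0.52,[0,0,-0.15],0],[0.52,[0,0,-0.3],0],[0.52,[0,0,-0.5],0],[0.52,[0,0,-0.7],0],[0.52,[0,0,-0.9],0],[0.52,[0,0,-0.9],0]]'
python3 -m pendant '[[0.52,[0,0,-0.2],0.081],[0.52,[0,0,-0.4],0.081],[0.52,[0,0,-0.6],0.081],[0.52,[0,0,-0.8],0.081],[0.52,[0,0,-1],0.081],[0.52,[0,0,-1],0.081]]'|tail -2
python3 - <<'E'
from h import *
go([.5415,.150,.24],np.radians(92.4))
E
```

```text
time: 49.6
tool_pos: [0.4732, -0.4194, 0.1185]
tool_rot: [0.004, 0.989, 0.148, 0.003]
contact_force: [1.9, -0.6, -0.8]
gripper_width: 0.522
grasp_force: 14.4
gripper_width: 0.523
grasp_force: 14.5
shift [ 0.7767 -4.7071 -0.0524] roll 9.04968853918477e-05 cur yaw -1.5286241203967124 j6 0.6857837072274552
```

```bash
for i in 1 2 3 4 5; do python3 -m pendant '[[0.52,[0.04,-0.22,0],0],[0.52,[0.08,-0.44,0],0],[0.52,[0.12,-0.66,0],0],[0.52,[0.155,-0.94,0],0],[0.52,[0.155,-0.94,0],0]]' | tail -1;done
python3 - <<'E'
from h import *
shot('side','d9')
go([.5415,.150,.12],np.radians(92.4))
E
```

```text
grasp_force: 14.5
grasp_force: 14.6
grasp_force: 14.6
grasp_force: 14.6
grasp_force: 14.6
shift [0.011  0.0014 0.9275] roll 0.0005716791567108955 cur yaw -1.527112441708099 j6 1.6661537508843565
```

```bash
python3 -m pendant '[[0.52,[0.01,0,0.2],0],[0.52,[0.01,0,0.4],0],[0.52,[0.01,0,0.6],0],[0.52,[0.01,0,0.8],0],[0.52,[0.01,0,0.92],0],[0.52,[0.01,0,0.92],0]]' >/dev/null
python3 -m pendant '[[0.52,[0,0,0.1],0],[0.52,[0,0,0.2],0],[0.52,[0,0,0.28],0],[0.52,[0,0,0.33],0],[0.52,[0,0,0.36],0],[0.52,[0,0,0.36],0],[0.52,[0,0,0.36],0]]' | sed -n 2,6p
python3 -m pendant '[[0.52,[0,0,0.01],0],[0.52,[0,0,0.02],0],[0.52,[0,0,0.02],0],[0.52,[0,0,0.02],0]]' | sed -n 2,4p
python3 -m pendant '[[0.52,[0,0,0.01],0],[0.52,[0,0,0.01],0],[0.52,[0,0,0.01],0]]' | sed -n 2,4p
python3 -m pendant '[[0.52,[0,0,0.01],0],[0.52,[0,0,0.01],0],[0.52,[0,0,0.01],0]]' | sed -n 2,4p
```

```text
tool_pos: [0.5416, 0.1506, 0.0791]
tool_rot: [-0.0, 1.0, 0.021, 0.0]
contact_force: [-0.6, -0.1, -1.3]
gripper_width: 0.523
grasp_force: 14.6
tool_pos: [0.5413, 0.1505, 0.0765]
tool_rot: [-0.0, 1.0, 0.021, 0.0]
contact_force: [0.6, -0.1, -1.2]
tool_pos: [0.5413, 0.1505, 0.0751]
tool_rot: [-0.0, 1.0, 0.021, -0.0]
contact_force: [-0.1, -0.5, -1.4]
tool_pos: [0.5413, 0.1505, 0.0739]
tool_rot: [0.0, 1.0, 0.021, -0.0]
contact_force: [-0.0, -0.2, -0.7]
```

```bash
python3 -m pendant '[[0.52,[0,0,0.01],0],[0.52,[0,0,0.02],0],[0.52,[0,0,0.02],0],[0.52,[0,0,0.02],0]]' | sed -n 2,4p
python3 -m pendant '[[0.52,[0,0,0.01],0],[0.52,[0,0,0.01],0],[0.52,[0,0,0.01],0]]' | sed -n 2,4p
python3 -m pendant '[[0.52,[0,0,0.01],0],[0.52,[0,0,0.01],0],[0.52,[0,0,0.01],0]]' | sed -n 2,4p
```

```text
tool_pos: [0.5413, 0.1505, 0.0715]
tool_rot: [0.0, 1.0, 0.021, -0.0]
contact_force: [0.1, 0.1, -1.4]
tool_pos: [0.542, 0.1506, 0.0712]
tool_rot: [-0.0, 1.0, 0.021, 0.001]
contact_force: [0.6, 0.2, 4.3]
tool_pos: [0.543, 0.1507, 0.0712]
tool_rot: [-0.0, 1.0, 0.021, 0.002]
contact_force: [-0.4, -1.5, 8.3]
```

Touchdown. Release, rise, shut the fingers and move in front of the handle.

```bash
python3 -m pendant '[[0.525,[0,0,-0.015],0],[0.53,[0,0,-0.015],0],[0.54,[0,0,-0.015],0],[0.57,[0,0,-0.015],0],[0.6,[0,0,-0.015],0],[0.6,[0,0,-0.015],0],[0.6,[0,0,-0.015],0]]' | tail -2
python3 -m pendant '[[0.6,[0,0,-0.08],0],[0.6,[0,0,-0.2],0],[0.6,[0,0,-0.4],0],[0.6,[0,0,-0.7],0],[0.6,[0,0,-1],0],[0.6,[0,0,-1],0]]' >/dev/null
python3 -m pendant '[[0.6,[-0.2,-0.1,-0.3],0],[0,[-0.4,-0.2,-0.4],0],[0,[-0.72,-0.32,-0.4],0],[0,[-0.72,-0.32,-0.4],0]]' >/dev/null
python3 -m pendant '[[0,[-0.3,-0.2,0],0],[0,[-0.72,-0.32,0],0],[0,[-0.72,-0.32,0],0],[0,[-0.72,-0.32,0],0]]'
python3 - <<'E'
from h import *
shot('wrist','w10');shot('side','d10');shot('scene','s10')
go([.37,.224,.09],np.radians(92.4))
a=cv2.imread('pics/d10.png');b=cv2.imread('pics/w10.png')
cv2.imwrite('pics/m10.png',np.hstack([cv2.resize(a[80:480],(480,300)),cv2.resize(b,(320,240))[np.r_[0:240,[239]*60]]]))
E
```

```text
gripper_width: 0.599
grasp_force: 0.0
time: 58.15
tool_pos: [0.3652, 0.2202, 0.2395]
tool_rot: [-0.0, 1.0, 0.022, 0.001]
contact_force: [1.6, -0.9, -0.2]
gripper_width: 0.001
grasp_force: 0.0
shift [ 0.0303 -0.0346  1.2445] roll -0.0001985057214749876 cur yaw -1.529532048863314 j6 1.8952394594719033
```

View pics/m10.png

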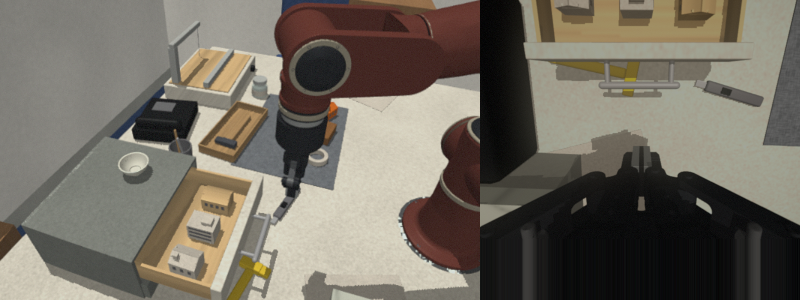

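All three models stand upright side by side, the hammer is in the tray, and the shut fingers are in front of the bar. Lower them and push.

```bash
python3 -m pendant '[[0,[0,-0.03,0.3],0],[0,[0,-0.03,0.6],0],[0,[0,-0.03,0.8],0],[0,[0,-0.03,0.8],0]]' | sed -n 2,4p
python3 -m pendant '[[0,[0,0,0.2],0],[0,[0,0,0.43],0],[0,[0,0,0.43],0],[0,[0,0,0.43],0]]' | sed -n 2,4p
python3 -m pendant '[[0,[0.05,0,0],0],[0,[0.1,0,0],0],[0,[0.15,0,0],0],[0,[0.2,0,0],0],[0,[0.24,0,0],0],[0,[0.24,0,0],0]]' | sed -n 2,4p
```

```text
tool_pos: [0.3635, 0.2221, 0.1387]
tool_rot: [0.002, 1.0, 0.02, -0.004]
contact_force: [-1.1, 0.3, 0.3]
tool_pos: [0.3663, 0.2236, 0.0927]
tool_rot: [-0.0, 1.0, 0.021, 0.0]
contact_force: [0.3, -0.3, -0.0]
tool_pos: [0.3947, 0.2248, 0.0915]
tool_rot: [0.0, 1.0, 0.021, 0.0]
contact_force: [0.1, -0.4, -0.2]
```

```bash
for i in 1 2 3; do python3 -m pendant '[[0,[0.03,0,0],0],[0,[0.06,0,0],0],[0,[0.1,0,0],0],[0,[0.14,0,0],0],[0,[0.18,0,0],0],[0,[0.22,0,0],0],[0,[0.26,0,0],0],[0,[0.3,0,0],0],[0,[0.33,0,0],0],[0,[0.33,0,0],0]]' | sed -n 2,4p; done
python3 - <<'E'
from h import *
f=shot('side','d11');w=shot('wrist','w11')
# bar position from difference along the panel: template of the bar in the side view
s=manip.state();print(s['tool_pos'])
E
```

```text
tool_pos: [0.4346, 0.2265, 0.0918]
tool_rot: [-0.0, 1.0, 0.021, 0.001]
contact_force: [0.7, -0.6, 0.6]
tool_pos: [0.4739, 0.2281, 0.0914]
tool_rot: [0.0, 1.0, 0.021, 0.0]
contact_force: [0.5, 0.9, -0.3]
tool_pos: [0.5136, 0.2299, 0.0917]
tool_rot: [-0.0, 1.0, 0.021, 0.001]
contact_force: [-0.3, 0.1, -0.5]
[0.51327916 0.22989668 0.09177331]
```

```bash
python3 -m pendant '[[0,[0.03,0,0],0],[0,[0.06,0,0],0],[0,[0.1,0,0],0],[0,[0.14,0,0],0],[0,[0.18,0,0],0],[0,[0.22,0,0],0],[0,[0.25,0,0],0],[0,[0.25,0,0],0],[0,[0.25,0,0],0]]' | sed -n 2,4p
for i in 1 2 3 4; do python3 -m pendant '[[0,[0.01,0,0],0],[0,[0.02,0,0],0],[0,[0.03,0,0],0],[0,[0.03,0,0],0]]' | sed -n 2,4p; done
```

```text
tool_pos: [0.5426, 0.2311, 0.0914]
tool_rot: [-0.0, 1.0, 0.021, -0.0]
contact_force: [-3.9, 0.5, 1.5]
tool_pos: [0.5465, 0.2312, 0.0913]
tool_rot: [-0.0, 1.0, 0.021, 0.0]
contact_force: [-2.4, 0.7, 0.7]
tool_pos: [0.5506, 0.2312, 0.0915]
tool_rot: [0.0, 1.0, 0.021, 0.001]
contact_force: [0.6, 0.2, 0.1]
tool_pos: [0.5534, 0.2314, 0.0913]
tool_rot: [0.0, 1.0, 0.021, -0.0]
contact_force: [-1.1, -0.6, 1.4]
tool_pos: [0.5537, 0.2315, 0.0912]
tool_rot: [0.001, 1.0, 0.021, -0.005]
contact_force: [-13.8, -2.2, 9.4]
```

A 4 N catch, then a hard stop at 14 N: the drawer is home. Back off, rise, and verify.

```bash
python3 -m pendant '[[0,[-0.05,0,0],0],[0,[-0.1,0,0],0],[0,[-0.3,0,0],0],[0,[-0.6,0,0],0],[0,[-0.6,0,0],0],[0,[-0.6,0,-0.3],0],[0,[-0.6,0,-0.6],0],[0,[-0.6,0,-0.95],0],[0,[-0.6,0,-0.95],0]]'
python3 -m pendant '[[0,[-0.1,0.4,-0.3],0],[0,[-0.1,0.8,-0.6],0],[0,[-0.1,0.8,-0.6],0],[0,[-0.1,0.8,-0.6],0],[0,[-0.1,0.8,-0.6],0]]' | sed -n 2,6p
python3 - <<'E'
from h import *
from chk import chk
for c in('side','scene','wrist'): shot(c,c[0]+'12')
sc=load('s12')
g=cv2.imread('pics/s12.png').astype(int)
# grey-cabinet top vs panel: sample brightness along the cabinet's x axis in the scene view at z=.126
F=np.array([.6195,.2365]);X=np.array([.999,.042]);Y=np.array([-.042,.999])
for l in(-.07,.07):
  print([ (round(x,3),g[tuple(np.round(proj(sc,[*(F+x*X+l*Y),.128])[0]).astype(int)[::-1])].tolist()) for x in np.arange(-.06,.031,.01)])
chk('s10','s12',(285,275));chk('d10','s12',(10+90,200)) if 0 else None
for c in [(340,330),(338,206),(300,187),(190,230),(184,195),(404,348)]: chk('scene0','s12',c)
E
```

```text
time: 66.2
tool_pos: [0.4896, 0.2299, 0.2137]
tool_rot: [-0.002, 1.0, 0.021, 0.007]
contact_force: [1.2, 0.5, 0.7]
gripper_width: 0.003
grasp_force: 0.0
tool_pos: [0.4775, 0.1322, 0.277]
tool_rot: [-0.0, 1.0, 0.021, 0.0]
contact_force: [-0.3, 0.4, 0.7]
gripper_width: -0.005
grasp_force: 0.0
[(np.float64(-0.06), [160, 176, 179]), (np.float64(-0.05), [159, 173, 176]), (np.float64(-0.04), [161, 175, 179]), (np.float64(-0.03), [159, 174, 178]), (np.float64(-0.02), [160, 174, 180]), (np.float64(-0.01), [158, 170, 175]), (np.float64(0.0), [109, 116, 117]), (np.float64(0.01), [101, 106, 108]), (np.float64(0.02), [107, 113, 115]), (np.float64(0.03), [105, 111, 110])]
[(np.float64(-0.06), [155, 172, 177]), (np.float64(-0.05), [159, 171, 179]), (np.float64(-0.04), [158, 171, 175]), (np.float64(-0.03), [161, 175, 179]), (np.float64(-0.02), [161, 175, 180]), (np.float64(-0.01), [152, 164, 171]), (np.float64(0.0), [107, 115, 116]), (np.float64(0.01), [101, 107, 107]), (np.float64(0.02), [106, 112, 113]), (np.float64(0.03), [105, 111, 110])]
s10 s12 (285, 275) shift px 0 0 score 0.991
scene0 s12 (340, 330) shift px 0 0 score 0.998
scene0 s12 (338, 206) shift px 0 0 score 0.996
scene0 s12 (300, 187) shift px 0 0 score 0.996
scene0 s12 (190, 230) shift px 0 0 score 0.998
scene0 s12 (184, 195) shift px 0 0 score 0.998
scene0 s12 (404, 348) shift px 0 0 score 0.997
```

```bash
python3 -c "
from plant import manip
print(manip.job_done())"
```

```text
the job is handed in; nothing more can be done
None
```

The job is handed in: the hammer lies in the tray, models a, b and d (c was absent) stand upright in the drawer, and it was pushed against its stop; nothing else checked had moved, but I have no verdict from the judge.

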